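Hand-wind a sample-rack shuttle home with its service crank

ROBOT

A 6-joint arm with a two-finger parallel gripper is mounted at the origin on a cart in front of the work surface, level with it; the furniture and walls round the work are solid. World frame = base frame: x ahead of the robot, y to its left, z up, the work surface at z = 0. Lengths are in m, angles in rad, forces in N, time in s.
With the tool pointing down it reaches from about 0.35 to 0.975 m from the base axis. Payload 4.9 kg.
Tool frame: the origin (TCP) lies on the centre line of the jaws, within the pads' length; the fingertips stand 17 mm ahead of it and the grasp point (between the pads) lies 2 mm behind it (ctrl.tcp_to_tips is the x of the fingertips in the tool frame, in m); x points along the fingers, z is the direction in which the jaws open and shut, and the axes are right-handed (so a half turn about x gives the same grasp; the last joint's range is limited). The gripper opens to 85 mm and grips with 20 to 120 N. Pads are 22 mm wide; open, the fingers measure 114 mm over their backs; the gripper's body (76 mm by 85 mm) begins 54 mm behind the grasp point. The pads swing forward as they close: fully open they stand 13 mm farther back than shut.
Start: joints at [-1.247, 0.053, 1.613, -0, 1.476, -0.119], TCP at [0.268, -0.565, 0.248] pointing down, gripper open.
Joint ranges: [-3.01, 3.01], [-1.01, 2.22], [0.06, 2.58], [-1.02, 4.17], [0.09, 2.62], [-3.14, 3.14]. Speed limits (rad/s): [2.57, 2.57, 3.14, 3.14, 3.14, 3.14].

INTERFACE

Orientations are given as a rotation vector (axis times angle).
In Python, from station import ctrl, cams, finder gives the robot as it stands.
- The arm moves only by the tool step_arm, never from a script. Its argument "moves" is a list of rows, each a list of 3 entries, a list of its own where there are three numbers: the shift along the tool's x, y, z in cm, then the turn, a rotation vector about the tool's x, y, z in degrees, then the opening, from 0 (shut) to 1 (fully open). A call has exactly 10 rows; each row is the pose to reach, as a shift and turn from the pose measured when the call began, along the tool's axes at that moment; what a row does not reach only later rows make up. A row lasts 1/12 s, in which the tool goes at most 41.7 mm and 7.16 degrees, less where a joint would pass 70% of its speed; a pose out of reach is approached as far as the arm can. A call with a gripper value outside its range is refused whole. The fingers move at their own pace and stop on an object; "grip_force" is the grip in N (left out, the last holds). Time passes only in rows, so rows that repeat a pose let the fingers close, or fill a call up. It gives the time, the measured TCP pose, the force and the opening at its end, in the units of the state.
- ctrl.get_obs(): the state, without advancing time (a new reading comes with each control period).
- cams.get_image(name): name is "side" or "top" or "wrist"; returns a dict with "pixels" (420x560x3 uint8, blue, green, red), "fx", "fy", "cx", "cy" (pixels), "position" and "attitude" of the camera in the world. Camera axes: x right, y up, looking along -z (the intrinsics and any distortion apply to the point x, -y, -z); pixel columns grow to the right and rows downward; lengths in m; the calibration is good to about 2 mm. A picture is of the moment at which its call begins. There is no depth.
- ctrl.finish_job(): hands the job in, once; it reports no verdict.
Trained networks look in the newest picture that a camera, given by its name, has taken for a name from the list of things; names that differ only in an ending like _2 or _b are one class to them, and where a whole thing is asked for, a point or a joint stands for the part that bears it (a point fixed in the world has none). Each returns a list of dicts, best first, with "conf" (0 to 1); they miss things now and then, are a little off and sometimes report something else, mostly with a low value. They report only what shows in the picture. A call takes as long as a camera call. They do not tell look-alikes from the thing itself.
- finder.find_in(camera, name): "at" ([column, row] in pixels, amid what is visible of it).
- finder.regions_of(camera, name): "region" (420x560 bool, what is visible of it) and "at" ([column, row] in pixels, amid what is visible of it).
- finder.tip_of(camera, name): "at" ([column, row] in pixels: a listed point, or the origin of a listed thing).
The state is a dict: "t": time; "q": joint angles; "dq": joint speeds; "effort": joint torques, N m; "tool_pos": TCP position; "tool_rot": TCP orientation; "contact_force": force on the tool from outside, world axes, zero at the start; "wrist_torque": the same for the moment, N m; "opening": finger opening in m.
Only numpy, scipy, OpenCV 4.12 (cv2) and the standard library are available. Lean on these libraries where they do the work, as an engineer would, in place of code of your own. Each camera call takes 0.05 s, during which the arm holds its last target. There are 200 camera calls.

TASK

The sample-rack shuttle lost power part-way. Lift the service crank off its post, fit it fully down on the square shaft end on top of the drive head and, keeping it fully down, wind gently clockwise (seen from above) until the rack carriage rests against its buffers; stop there without forcing crank or drive. Then take the crank off, put it back fully down on its post, and leave the vials and the bottle where they stand.

Things in the scene. Friction and masses are not known exactly. Their poses are not given: they have to be found in the camera images.
- crank_hub (a point): Grip point of the hand crank, parked upright on a tool block's post. Steel hub 27 x 27 x 60 mm; one flat arm (16 mm wide, 28 to 37 mm above the hub's underside) leads to a black handle. Point: on the hub's axis, 48 mm above its underside, 12 mm below its top. x along the arm to the handle, z up. Grip the hub above the arm, across it. The crank weighs about 270 g, mostly the hub.
- crank_knob (a point): Middle of the crank's black handle: a round upright sleeve, 20 mm in diameter, that spins freely on its pin. Its axis is 50 mm from the hub's axis; it reaches from 39 to 79 mm above the hub's underside, this point lies 59 mm above. Axes as crank_hub.
- crank_socket (a point): Middle of the mouth of the crank's square blind socket, on the hub's axis at its underside. The socket is 15.5 mm across and 26 mm deep, its sides parallel to the hub's faces. Axes as crank_hub.
- shaft_seat (a point): Foot of the upright steel square on top of the shuttle's drive head (grey housing, 80 x 76 mm): on the shaft's axis, 95 mm above the worktop, in the shoulder the crank's underside rests on when fully down. The square is 14 mm across, rises 22 mm above this point, top 3 mm chamfered by 2.5 mm. x, y square to its faces, turning with it; the crank fits in any of four headings.
- drive_shaft: The drive under the square (same point). Clockwise seen from above drives the carriage to the buffers, 20 mm per turn; 2 to 3 turns are needed. Friction 0.22 N m, 4 to 5 N at the handle. The square drives it through a rubber coupling, 5 N m/rad: at the hard end stop the handle force climbs 2 N per mm. Over about 20 N at the handle, along or across its path, it is forced (150 N at the square).
- carriage_face (a point): Middle of the end face of the moving carriage (aluminium plate with a white tube rack across it, tubes up to 146 mm above the worktop) that meets the buffers. y points along the travel, to the buffers.
- buffer_face (a point): Middle between the tips of the two small black buffers on the shuttle's fixed end plate. Its y points along the travel. The carriage is home when carriage_face has come up to this point along y (it starts 45 to 57 mm short); the readings are too coarse to show the last millimetre, the stop is felt.
- carriage: The moving carriage itself; origin under its middle at worktop level, 35 mm behind carriage_face along the travel.
- post_foot (a point): Foot of the crank's parking post: a round upright steel pin, 13 mm in diameter, 22 mm high, on a grey tool block (90 x 60 mm, 28 mm high; three hex keys stand 40 mm from the post, at most 25 mm above the block). The point is on the post's axis at the block's top, where the underside of the parked crank rests; any heading of the crank will do.
- vial_a: Brown calibrator vial with a red cap, 22 mm in diameter, 45 mm high, standing loose between shuttle and tool block; origin at the middle of its underside.
- vial_b: Brown calibrator vial with a blue cap, 22 mm in diameter, 45 mm high, standing loose beside the other; origin at the middle of its underside.
- bottle: Small brown reagent bottle with a green cap, 35 x 58 x 78 mm, standing loose left of the drive head; origin at the middle of its underside.
There are look-alikes about, which are no part of the job. Of the things shaped like the part that bears post_foot, the grey one is meant.

How it is judged:
On the way, in this order (a step that is already met when the one before it is completed fails the run):
1. the crank sits upright and fully down on the square shaft end (horizontal distance between crank_socket and shaft_seat below 0.004 m and z of crank_socket in the frame of shaft_seat below 0.004 m and angle between crank_socket's own z axis and vertical below 0.1 rad), for 0.2 s.
2. the carriage is wound home against the buffers with the crank still fully on (all of step 1 and y of carriage_face in the frame of buffer_face above -0.0005 m), for 0.2 s.
At the end, for the whole second after the job is handed in: The carriage rests against its buffers (gap below 0.5 mm) and the crank stands upright (within 6 degrees) on its parking post, fully down (within 4 mm) and released (y of carriage_face in the frame of buffer_face above -0.0005 m and horizontal distance between crank_socket and post_foot below 0.004 m and z of crank_socket in the frame of post_foot below 0.004 m and angle between crank_socket's own z axis and vertical below 0.1 rad); the robot touches nothing.
It fails at once if crank or drive forced: over 150 N between the crank and the square shaft end (about 20 N at the handle) (contact force between crank and drive_shaft above 150 N).
It fails at once if the carriage driven while the crank is not fully down on the square (linear speed of carriage above 0.004 m/s and distance between crank_socket and shaft_seat above 0.007 m).
It fails at once if a vial or the bottle knocked or shifted (distance of any of vial_a, vial_b, bottle from where it was at the start of the episode above 0.015 m or angle between any of vial_a, vial_b, bottle's own z axis and vertical above 0.3 rad).
It also fails if it takes over 72 s, if anything falls off the work surface, if the arm or the gripper's body presses on something with over 40 N, if the wrist force passes 120 N, or if a joint passes its speed limit or range.

## Working session

There is one attempt and no reset: what is moved stays moved. The work goes in short steps, Python scripts to look and compute and a tool call to move; the robot and the scene stay as the last step left them, time stands still between calls to the robot, and variables do not carry over. Pictures are saved under pics/ and viewed, on a budget of 10 in all, crops included, one or two more only if the job needs it, and the job is handed in when it is done.

Besides the shell and the picture viewer there is one more tool, called after "Emit:" as name(argument=value, ...), one argument or row to a line, values as JSON. step_arm: Moves the arm, as the interface text tells. Its arguments: {"type":"object","properties":{"moves":{"type":"array"},"grip_force":{"type":"number"}},"required":["moves"]}

```bash
ls; mkdir -p pics
python3 - <<'E'
from station import ctrl,cams,finder
import cv2,numpy as np
o=ctrl.get_obs(); print({k:np.round(v,3) for k,v in o.items()}, ctrl.tcp_to_tips)
for c in ['top','side']:
    im=cams.get_image(c); cv2.imwrite(f'pics/{c}1.png',im['pixels'])
    print(c,{k:np.round(im[k],4) for k in im if k!='pixels'})
    for n in ['crank_hub','crank_knob','crank_socket','shaft_seat','carriage_face','buffer_face','post_foot','vial_a','vial_b','bottle']:
        print(n,[(np.round(d['at'],1).tolist(),round(d['conf'],2)) for d in finder.tip_of(c,n)])
E
```

```text
pics
{'t': np.float64(0.0), 'q': array([-1.247,  0.053,  1.614,  0.   ,  1.476, -0.119]), 'dq': array([-0.002,  0.002,  0.   ,  0.   ,  0.001,  0.001]), 'effort': array([ 1.0000e-03, -3.9368e+01, -3.7017e+01,  0.0000e+00,  7.0000e-03,
       -0.0000e+00]), 'tool_pos': array([ 0.268, -0.564,  0.247]), 'tool_rot': array([ 0.878,  1.388, -0.876]), 'contact_force': array([-0.751,  0.958, -0.129]), 'wrist_torque': array([-0.004,  0.009, -0.006]), 'opening': np.float64(0.086)} 0.017
top {'fx': np.float64(516.6094), 'fy': np.float64(516.6094), 'cx': np.float64(277.6477), 'cy': np.float64(211.5006), 'position': array([ 0.4221, -0.0626,  1.2066]), 'attitude': array([ 0.1116, -0.1141, -1.5468])}
crank_hub [([297.6, 174.5], 0.72), ([300.9, 180.9], 0.17)]
crank_knob [([299.9, 197.0], 0.74)]
crank_socket [([296.3, 180.2], 0.64)]
shaft_seat [([234.7, 253.8], 0.43)]
carriage_face [([299.1, 265.9], 0.86)]
buffer_face [([323.2, 270.9], 0.91)]
post_foot [([396.5, 265.1], 0.8), ([298.1, 177.6], 0.69), ([234.8, 253.6], 0.32)]
vial_a [([264.8, 192.2], 0.39)]
vial_b [([264.8, 192.2], 0.39)]
bottle [([150.3, 248.6], 0.72)]
side {'fx': np.float64(436.8851), 'fy': np.float64(436.8851), 'cx': np.float64(280.1977), 'cy': np.float64(212.9836), 'position': array([0.6177, 0.7358, 0.6323]), 'attitude': array([0.031 , 1.4329, 2.7427])}
crank_hub [([237.8, 205.0], 0.95), ([327.2, 335.5], 0.73), ([325.4, 230.0], 0.46)]
crank_knob [([239.0, 207.3], 0.62), ([261.8, 200.2], 0.58)]
crank_socket [([239.0, 220.3], 0.66)]
shaft_seat [([327.1, 227.5], 0.64)]
carriage_face [([323.9, 212.3], 0.6)]
buffer_face [([325.9, 202.0], 0.98)]
post_foot [([311.9, 171.6], 0.96), ([240.9, 220.0], 0.84)]
vial_a [([265.2, 259.1], 0.71), ([253.7, 250.0], 0.6)]
vial_b [([265.2, 259.1], 0.71), ([253.7, 250.0], 0.6)]
bottle [([327.6, 340.4], 0.75)]
```

Run:
```python
import cv2
a=cv2.imread('pics/top1.png');b=cv2.imread('pics/side1.png')
cv2.imwrite('pics/t2.png',cv2.resize(a[120:330,120:440],(800,525),interpolation=2))
cv2.imwrite('pics/s2.png',cv2.resize(b[140:380,160:460],(750,600),interpolation=2))
```

```text
(no output)
```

View pics/t2.png

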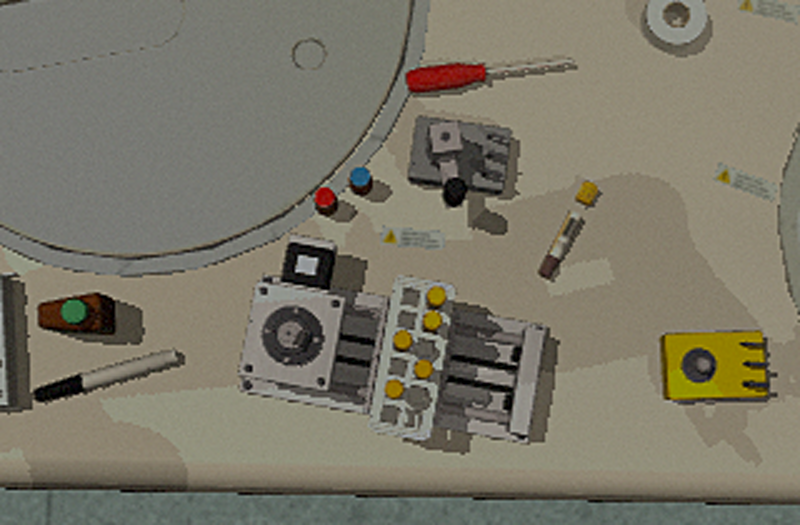

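View pics/s2.png

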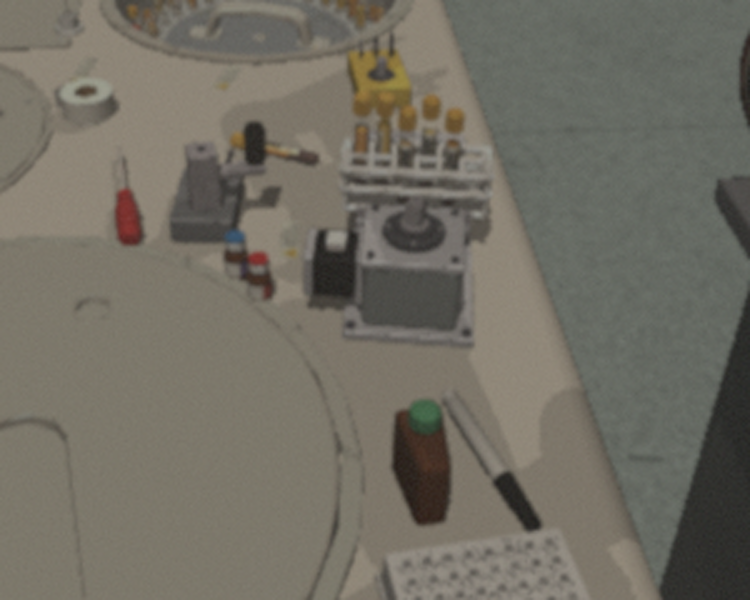

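The crank stands on the grey block (top image about 298,176). The yellow block (about 396,265) has a bare post and is the look-alike. The drive head is at about 235,254 and the tube-rack carriage is right of it.

```bash
cat > h.py <<'E'
from station import ctrl,cams,finder
import cv2,numpy as np
from scipy.spatial.transform import Rotation as R
def ray(im,px):
    d=np.array([(px[0]-im['cx'])/im['fx'],-(px[1]-im['cy'])/im['fy'],-1])
    return np.array(im['position']),R.from_rotvec(im['attitude']).apply(d)
def at_z(im,px,z):
    p,d=ray(im,px); return p+d*(z-p[2])/d[2]
def proj(im,P):
    c=R.from_rotvec(im['attitude']).inv().apply(np.asarray(P)-im['position'])
    return np.array([im['cx']-im['fx']*c[0]/c[2],im['cy']+im['fy']*c[1]/c[2]])
def tri(a,pa,b,pb):
    p,d=ray(a,pa);q,e=ray(b,pb)
    s=np.linalg.lstsq(np.c_[d,-e],q-p,rcond=None)[0]
    x,y=p+s[0]*d,q+s[1]*e
    return (x+y)/2,np.linalg.norm(x-y)
def delta(P,yaw=None):
    """shift in tool axes (cm) to world point P, turn (deg) about the tool's axes so that tool points down, jaw axis z at heading yaw (mod pi)"""
    o=ctrl.get_obs(); T=R.from_rotvec(o['tool_rot']); s=T.inv().apply(np.asarray(P)-o['tool_pos'])*100
    out=[]
    if yaw is not None:
        for k in (0,np.pi):
            z=np.array([np.cos(yaw+k),np.sin(yaw+k),0]);x=np.array([0,0,-1.]);y=np.cross(z,x)
            out.append(np.round(np.degrees((T.inv()*R.from_matrix(np.c_[x,y,z])).as_rotvec()),1))
    return np.round(s,2),out
def zaxis():
    o=ctrl.get_obs();T=R.from_rotvec(o['tool_rot']).as_matrix();return T
E
python3 - <<'E'
from h import *
t=cams.get_image('top');s=cams.get_image('side')
r=lambda v:np.round(v,4)
for n,a,b,z in [('hub',(297.6,174.5),(237.8,205),.076),('knob',(299.9,197),(261.8,200.2),.087),('socket',(296.3,180.2),(239,220.3),.028),
 ('seat',(234.7,253.8),(327.1,227.5),.095),('cface',(299.1,265.9),(323.9,212.3),None),('buf',(323.2,270.9),(325.9,202),None),('post',(298.1,177.6),(240.9,220),.028),('bottle',(150.3,248.6),(327.6,340.4),0)]:
    P,e=tri(t,a,s,b); print(n,r(P),'gap',r(e), r(at_z(t,a,z)) if z is not None else '', r(at_z(s,b,z)) if z is not None else '')
print('vials side',r(at_z(s,(265.2,259.1),0)),r(at_z(s,(253.7,250),0)), 'caps top',r(at_z(t,(250,200),.045)),r(at_z(t,(264,192),.045)))
print(r(zaxis()))
w=cams.get_image('wrist');cv2.imwrite('pics/w1.png',w['pixels']);print({k:r(w[k]) for k in w if k!='pixels'})
E
```

```text
hub [ 0.6733 -0.1057  0.0718] gap 0.0033 [ 0.6707 -0.1054  0.076 ] [ 0.6745 -0.1001  0.076 ]
knob [ 0.6192 -0.1112  0.0798] gap 0.0002 [ 0.6179 -0.1109  0.087 ] [ 0.6193 -0.1002  0.087 ]
socket [ 0.6711 -0.1047  0.0285] gap 0.0071 [ 0.6676 -0.1044  0.028 ] [ 0.6747 -0.1068  0.028 ]
seat [0.4887 0.0275 0.0992] gap 0.0014 [0.4897 0.0277 0.095 ] [0.487  0.0222 0.095 ]
cface [ 0.4707 -0.1138  0.0379] gap 0.0034  
buf [ 0.4594 -0.1685  0.0311] gap 0.0005  
post [ 0.6721 -0.1084  0.0281] gap 0.0036 [ 0.6739 -0.1085  0.028 ] [ 0.6703 -0.1078  0.028 ]
bottle [0.5066 0.2319 0.0006] gap 0.0067 [0.5034 0.2327 0.    ] [0.5098 0.2306 0.    ]
vials side [0.6159 0.0038 0.    ] [ 0.6412 -0.0289  0.    ] caps top [0.6158 0.0009 0.045 ] [ 0.635  -0.0305  0.045 ]
[[-0.      0.9035  0.4285]
 [-0.      0.4285 -0.9035]
 [-1.     -0.     -0.    ]]
{'fx': np.float64(352.3577), 'fy': np.float64(352.3577), 'cx': np.float64(282.0802), 'cy': np.float64(210.1425), 'position': array([ 0.3288, -0.5354,  0.3731]), 'attitude': array([-0.2406,  0.1524, -1.12  ])}
```

Run:
```python
from h import *
print(delta([.66,-.106,.23],np.radians(-84)))
```

```text
(array([  1.84,  55.09, -24.64]), [array([19.4,  0. , -0. ]), array([-160.6,    0. ,    0. ])])
```

View pics/top1.png

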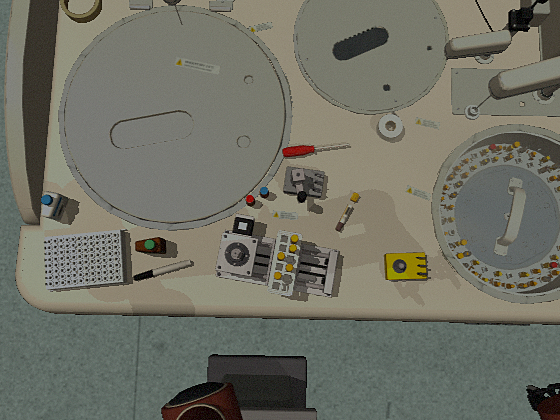

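The full view shows the path from the start to the crank clear of the carousel (about 500,210).

Emit:
step_arm(
  moves=[
    [[0,4,-2],[2,0,0],1],
    [[0,8,-3.6],[4,0,0],1],
    [[0,12,-5.4],[6,0,0],1],
    [[0,16,-7.2],[8,0,0],1],
    [[0,20,-9],[10,0,0],1],
    [[0,24,-10.8],[12,0,0],1],
    [[0,28,-12.6],[14,0,0],1],
    [[0,32,-14.4],[16,0,0],1],
    [[0,36,-16.1],[18,0,0],1],
    [[0,40,-17.9],[19.4,0,0],1],
  ],
  grip_force=60,
)

```text
t: 2.08
tool_pos: [0.5395, -0.2462, 0.2486]
tool_rot: [1.133, 1.255, -1.133]
contact_force: [0.4, -0.3, 0.0]
opening: 0.0853
```

Run:
```python
from h import *
print(delta([.66,-.106,.23],np.radians(-84)),np.round(ctrl.get_obs()['q'],2))
```

```text
(array([  1.86,  13.42, -12.71]), [array([-0.1,  0. , -0. ]), array([ 1.799e+02, -1.000e-01, -0.000e+00])]) [-0.55 -0.02  1.69 -0.    1.47  0.91]
```

Emit:
step_arm(
  moves=[
    [[0.3,2.5,-2.5],[0,0,0],1],
    [[0.6,5,-5],[0,0,0],1],
    [[1,7.5,-7.5],[0,0,0],1],
    [[1.3,10,-10],[0,0,0],1],
    [[1.6,12,-11.5],[0,0,0],1],
    [[1.9,13.4,-12.7],[0,0,0],1],
    [[1.9,13.4,-12.7],[0,0,0],1],
    [[1.9,13.4,-12.7],[0,0,0],1],
    [[1.9,13.4,-12.7],[0,0,0],1],
    [[1.9,13.4,-12.7],[0,0,0],1],
  ],
)

```text
t: 2.92
tool_pos: [0.6593, -0.1071, 0.2299]
tool_rot: [1.134, 1.254, -1.134]
contact_force: [-0.0, -0.6, -0.1]
opening: 0.0856
```

Run:
```python
from h import *
o=ctrl.get_obs();print(o['tool_pos'],zaxis()[:,2],o['q'].round(2))
w=cams.get_image('wrist');cv2.imwrite('pics/w2.png',cv2.resize(w['pixels'],(800,600)))
for n,z in [('crank_hub',.076),('crank_knob',.087),('crank_socket',.028),('post_foot',.028),('shaft_seat',.095)]:
    for d in finder.tip_of('wrist',n): print(n,np.round(d['at'],1),round(d['conf'],2),at_z(w,d['at'],z).round(4))
d=finder.regions_of('wrist','crank_hub')
print([(x['at'],x['region'].sum(),x['conf']) for x in d])
```

```text
[ 0.6593487  -0.1071199   0.22993466] [ 1.01296042e-01 -9.94855929e-01  8.89985591e-04] [-0.27  0.16  1.53 -0.    1.45  1.2 ]
crank_hub [284.2 188.2] 0.84 [ 0.6683 -0.1076  0.076 ]
crank_knob [277.3 183.8] 0.23 [ 0.6735 -0.1016  0.087 ]
crank_socket [285.7 178.8] 0.85 [ 0.6674 -0.1094  0.028 ]
post_foot [279.7 177.4] 0.65 [ 0.6681 -0.1037  0.028 ]
[([284.2, 201.6], np.int64(2738), 0.97)]
```

View pics/w2.png

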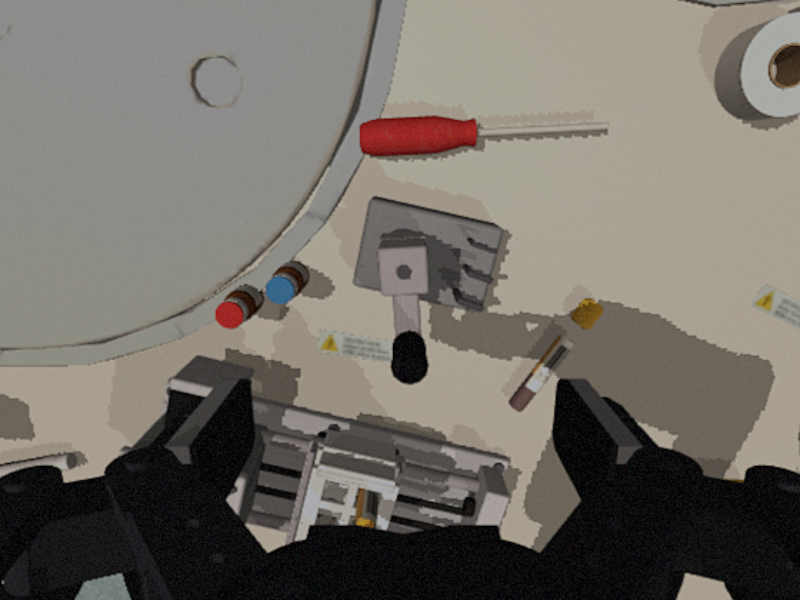

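The wrist picture shows the hub top with its centre dot at (404,271) on the grey block. The arm leads down to the handle, whose top is at about (409,367). The vials are at (283,285) and (233,310).

Run:
```python
from h import *
w=cams.get_image('wrist')
s=.7
for n,p,z in [('hubtop',(404,271),.088),('knobtop',(409,367),.107)]+[('c',c,.088) for c in [(380,248),(425,245),(428,290),(383,294)]]+[('armend',(393,294),.065),('armend2',(418,293),.065)]:
    print(n,at_z(w,(p[0]*s,p[1]*s),z).round(4))
cv2.imwrite('pics/w3.png',cv2.resize(w['pixels'][150:280,220:350],(780,780),interpolation=2)[:600])
```

```text
hubtop [ 0.6699 -0.1057  0.088 ]
knobtop [ 0.6225 -0.1132  0.107 ]
c [ 0.681  -0.0917  0.088 ]
c [ 0.6851 -0.1154  0.088 ]
c [ 0.6607 -0.1199  0.088 ]
c [ 0.6559 -0.0956  0.088 ]
armend [ 0.6504 -0.1012  0.065 ]
armend2 [ 0.6525 -0.1159  0.065 ]
```

View pics/w3.png

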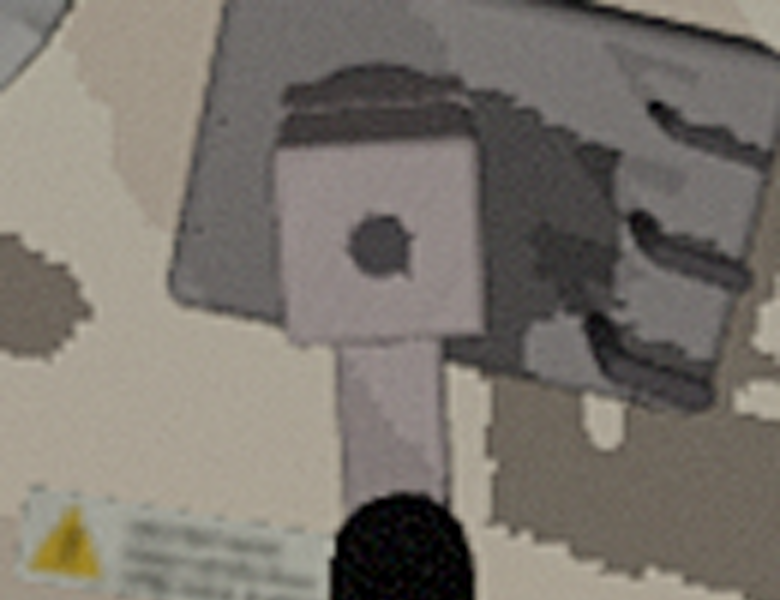

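Run:
```python
from h import *
print(delta([.670,-.106,.077],np.radians(-80.5)))
```

```text
(array([15.27,  1.02,  0.06]), [array([-3.6,  0. , -0. ]), array([ 1.764e+02, -1.000e-01, -0.000e+00])])
```

Emit:
step_arm(
  moves=[
    [[1.5,0.5,0],[-1.8,0,0],0.65],
    [[4,1,0.05],[-3.6,0,0],0.65],
    [[7,1,0.05],[-3.6,0,0],0.65],
    [[10,1,0.05],[-3.6,0,0],0.65],
    [[12,1,0.05],[-3.6,0,0],0.65],
    [[13.5,1,0.05],[-3.6,0,0],0.65],
    [[14.5,1,0.05],[-3.6,0,0],0.65],
    [[15.3,1,0.05],[-3.6,0,0],0.65],
    [[15.3,1,0.05],[-3.6,0,0],0.65],
    [[15.3,1,0.05],[-3.6,0,0],0.65],
  ],
)

```text
t: 4.15
tool_pos: [0.6704, -0.1061, 0.0776]
tool_rot: [1.087, 1.281, -1.086]
contact_force: [0.4, 0.2, 0.0]
opening: 0.0556
```

Run:
```python
from h import *
o=ctrl.get_obs();print({k:np.round(v,4) for k,v in o.items()})
w=cams.get_image('wrist');cv2.imwrite('pics/w4.png',w['pixels'])
```

```text
{'t': np.float64(4.15), 'q': array([-2.6640e-01,  3.2390e-01,  1.6025e+00, -3.0000e-04,  1.2130e+00,
        1.1394e+00]), 'dq': array([ 0.0001, -0.0128, -0.0173, -0.0009, -0.0015, -0.0008]), 'effort': array([-1.00000e-02, -4.62484e+01, -3.24843e+01, -1.60000e-03,
        8.80000e-03, -0.00000e+00]), 'tool_pos': array([ 0.6704, -0.1061,  0.0776]), 'tool_rot': array([ 1.0869,  1.2807, -1.0858]), 'contact_force': array([0.412 , 0.2322, 0.0462]), 'wrist_torque': array([ 0.0287, -0.0301,  0.0178]), 'opening': np.float64(0.0556)}
```

View pics/w4.png

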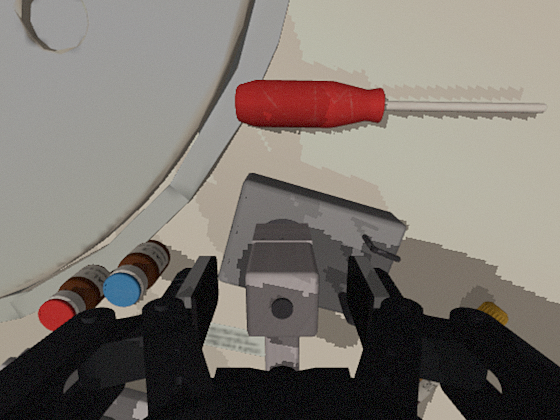

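The hub top (282,307) lies centred between the open pads (215 and 350). I'll close the gripper, then lift.

Emit:
step_arm(
  moves=[
    [[0,0,0],[0,0,0],0.4],
    [[0,0,0],[0,0,0],0.25],
    [[0,0,0],[0,0,0],0.1],
    [[0,0,0],[0,0,0],0.1],
    [[0,0,0],[0,0,0],0.1],
    [[0,0,0],[0,0,0],0.1],
    [[0,0,0],[0,0,0],0.1],
    [[-0.4,0,0],[0,0,0],0.1],
    [[-1,0,0],[0,0,0],0.1],
    [[-2,0,0],[0,0,0],0.1],
  ],
  grip_force=70,
)

```text
t: 5.03
tool_pos: [0.6702, -0.1056, 0.0962]
tool_rot: [1.088, 1.281, -1.085]
contact_force: [3.4, 1.2, -5.7]
opening: 0.0257
```

Run:
```python
from h import *
o=ctrl.get_obs();print({k:np.round(v,4) for k,v in o.items()})
T=zaxis();print('yaw',np.degrees(np.arctan2(T[1,2],T[0,2])))
```

```text
{'t': np.float64(5.0333), 'q': array([-2.6620e-01,  3.0210e-01,  1.5953e+00,  1.0000e-03,  1.2421e+00,
        1.1394e+00]), 'dq': array([-1.100e-03, -1.449e-01, -6.420e-02, -5.500e-03,  2.107e-01,
        2.000e-04]), 'effort': array([-1.16750e+00, -5.03213e+01, -3.52026e+01, -5.94800e-01,
        1.07680e+00,  2.00000e-03]), 'tool_pos': array([ 0.6702, -0.1056,  0.0962]), 'tool_rot': array([ 1.0881,  1.2812, -1.0851]), 'contact_force': array([ 3.4171,  1.2323, -5.7133]), 'wrist_torque': array([ 0.112 , -0.8122,  0.0169]), 'opening': np.float64(0.0257)}
yaw -80.55091158210585
```

Emit:
step_arm(
  moves=[
    [[-4,0,0],[0,0,0],0.1],
    [[-8,0,0],[0,0,0],0.1],
    [[-11,0,0],[0,0,0],0.1],
    [[-12.5,-1,0],[0,0,0],0.1],
    [[-12.5,-4,-1.5],[0,0,0],0.1],
    [[-12.5,-7.5,-3],[0,0,0],0.1],
    [[-12.5,-11,-5],[0,0,0],0.1],
    [[-12.5,-14.5,-7],[0,0,0],0.1],
    [[-12.5,-18,-9],[0,0,0],0.1],
    [[-12.5,-20,-11],[0,0,0],0.1],
  ],
)

```text
t: 5.87
tool_pos: [0.4506, -0.0294, 0.2193]
tool_rot: [1.087, 1.284, -1.089]
contact_force: [-0.4, 0.7, -3.0]
opening: 0.0256
```

Run:
```python
from h import *
o=ctrl.get_obs();print({k:np.round(v,4) for k,v in o.items()})
print(delta([.43,.01,.22],np.radians(-80.5)))
```

```text
{'t': np.float64(5.8667), 'q': array([-2.3030e-01, -3.6370e-01,  2.0321e+00,  1.0000e-04,  1.4752e+00,
        1.1766e+00]), 'dq': array([ 0.2861, -0.7779,  0.5808,  0.0137,  0.151 ,  0.2843]), 'effort': array([-2.27800e+00, -1.93774e+01, -3.96246e+01, -1.86500e-01,
        1.88000e-02, -3.18600e-01]), 'tool_pos': array([ 0.4506, -0.0294,  0.2193]), 'tool_rot': array([ 1.0872,  1.2842, -1.0886]), 'contact_force': array([-0.3853,  0.6556, -2.9652]), 'wrist_torque': array([ 0.0085, -0.0326, -0.0069]), 'opening': np.float64(0.0256)}
(array([-0.06, -1.39, -4.23]), [array([-0.1, -0.1,  0.1]), array([1.799e+02, 2.000e-01, 1.000e-01])])
```

Emit:
step_arm(
  moves=[
    [[0,-1,-2],[0,0,0],0.1],
    [[0,-1.4,-4],[0,0,0],0.1],
    [[0,-1.4,-5.5],[0,0,0],0.1],
    [[0,-1.4,-5.5],[0,0,0],0.1],
    [[0,-1.4,-5.5],[0,0,0],0.1],
    [[0,-1.4,-5.5],[0,0,0],0.1],
    [[0,-1.4,-5.5],[0,0,0],0.1],
    [[0,-1.4,-5.5],[0,0,0],0.1],
    [[0,-1.4,-5.5],[0,0,0],0.1],
    [[0,-1.4,-5.5],[0,0,0],0.1],
  ],
)

```text
t: 6.7
tool_pos: [0.4279, 0.0221, 0.2193]
tool_rot: [1.088, 1.284, -1.09]
contact_force: [0.5, 0.5, -2.9]
opening: 0.0255
```

Run:
```python
from h import *
o=ctrl.get_obs();print({k:np.round(v,4) for k,v in o.items()})
w=cams.get_image('wrist')
for n,z in [('shaft_seat',.095),('crank_socket',o['tool_pos'][2]-.0496)]:
    for d in finder.tip_of('wrist',n): print(n,np.round(d['at'],1),round(d['conf'],2),at_z(w,d['at'],z).round(4))
q=proj(w,[.489,.0275,.105]);print('expect',q)
a=int(q[1])-60;b=int(q[0])-80;a=max(a,0);b=max(b,0);print(b,a)
cv2.imwrite('pics/w5.png',cv2.resize(w['pixels'][a:a+120,b:b+160],(800,600),interpolation=2))
cv2.imwrite('pics/w5full.png',w['pixels'])
```

```text
{'t': np.float64(6.7), 'q': array([-1.2260e-01, -4.2990e-01,  2.0802e+00,  2.0000e-04,  1.4937e+00,
        1.2851e+00]), 'dq': array([ 0.0039, -0.0027, -0.0009,  0.0013,  0.0007,  0.0025]), 'effort': array([-1.62000e-02, -2.01290e+01, -3.90122e+01, -5.60000e-03,
        3.06000e-02, -9.00000e-04]), 'tool_pos': array([0.4279, 0.0221, 0.2193]), 'tool_rot': array([ 1.0876,  1.2841, -1.0895]), 'contact_force': array([ 0.519 ,  0.5072, -2.9128]), 'wrist_torque': array([-0.0201, -0.0205, -0.0501]), 'opening': np.float64(0.0255)}
shaft_seat [296.4 119.7] 0.9 [0.4912 0.0232 0.095 ]
crank_socket [280.3 250.6] 0.77 [0.4247 0.0229 0.1697]
expect [289.89120181 122.39582291]
209 62
```

View pics/w5.png

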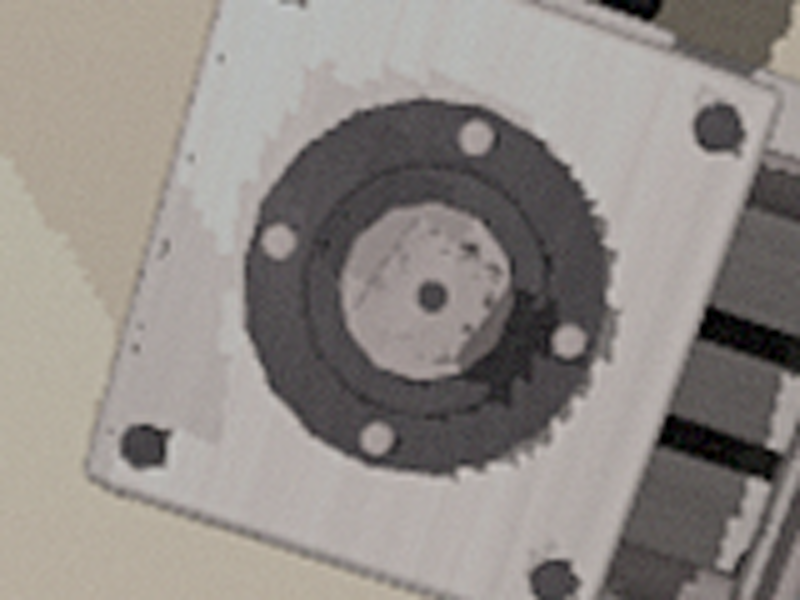

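The shaft end shows at crop (432,297), which is the centre dot on the square. The heading is faint, so I'll make one contrast-enhanced crop.

Run:
```python
from h import *
ims=[cams.get_image('wrist') for _ in range(8)]
w=ims[0]
print('dot@.117',at_z(w,(295.4,121.4),.117).round(4))
g=np.mean([i['pixels'].astype(float).mean(2) for i in ims],0)[95:149,266:326]
lo,hi=125,np.percentile(g,97);print(lo,hi)
g=np.clip((g-lo)/(hi-lo),0,1)**1.3*255
cv2.imwrite('pics/w6.png',cv2.resize(g.astype(np.uint8),(660,594),interpolation=2))
```

```text
dot@.117 [0.4904 0.0248 0.117 ]
125 156.40958333333333
```

View pics/w6.png

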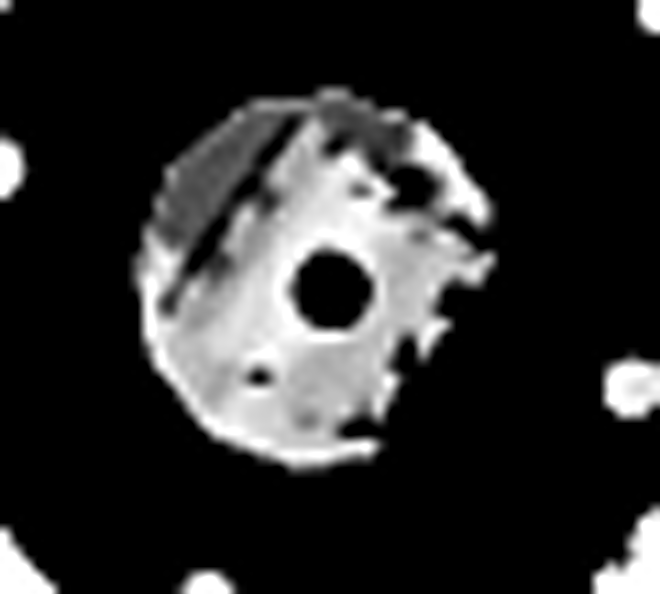

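Run:
```python
from h import *
w=cams.get_image('wrist')
f=lambda x,y:at_z(w,(266+x/11,95+y/11),.115)
for a,b in [((165,310),(300,115)),((375,440),(495,230)),((320,110),(490,220))]:
    d=f(*b)-f(*a);print(np.degrees(np.arctan2(d[1],d[0]))%90, np.linalg.norm(d))
T=zaxis();print('z yaw',np.degrees(np.arctan2(T[1,2],T[0,2])))
# fit: straight lines in the averaged picture
print(w['position'],f(330,290))
```

```text
63.93128050034092 0.013182217900554613
69.7857549368236 0.013517844398800416
67.79200308806675 0.011461908402865232
z yaw -80.60615994643142
[0.49471803 0.03388096 0.34404207] [0.49042817 0.02455132 0.115     ]
```

Run:
```python
from h import *
print(delta([.449,.0425,.20],np.radians(-113.5)))
```

```text
(array([ 1.93,  2.42, -1.62]), [array([32.9, -0. ,  0.1]), array([-147.1,   -0.2,   -0. ])])
```

Emit:
step_arm(
  moves=[
    [[0.4,0.5,-0.4],[6.5,0,0],0.1],
    [[0.8,1,-0.8],[13,0,0],0.1],
    [[1.2,1.5,-1.2],[19.5,0,0],0.1],
    [[1.6,2,-1.6],[26,0,0],0.1],
    [[1.9,2.4,-1.6],[32.9,0,0],0.1],
    [[1.9,2.4,-1.6],[32.9,0,0],0.1],
    [[1.9,2.4,-1.6],[32.9,0,0],0.1],
    [[1.9,2.4,-1.6],[32.9,0,0],0.1],
    [[1.9,2.4,-1.6],[32.9,0,0],0.1],
    [[1.9,2.4,-1.6],[32.9,0,0],0.1],
  ],
)

```text
t: 8.13
tool_pos: [0.4489, 0.0422, 0.2007]
tool_rot: [1.504, 0.988, -1.505]
contact_force: [0.2, 0.2, -2.6]
opening: 0.0258
```

Run:
```python
from h import *
o=ctrl.get_obs();print({k:np.round(v,4) for k,v in o.items()})
ims=[cams.get_image('wrist') for _ in range(4)];w=ims[0]
q=proj(w,[.4904,.0245,.117]);print('expect',q)
for d in finder.tip_of('wrist','shaft_seat'): print(d['at'],at_z(w,d['at'],.095).round(4))
a,b=int(q[1])-30,int(q[0])-40;print('off',b,a)
g=np.mean([i['pixels'].astype(float).mean(2) for i in ims],0)[a:a+60,b:b+80]
g=np.clip((g-60)/(170-60),0,1)*255
cv2.imwrite('pics/w7.png',cv2.resize(g.astype(np.uint8),(800,600),interpolation=2))
```

```text
{'t': np.float64(8.1333), 'q': array([-7.1900e-02, -3.5190e-01,  2.0546e+00,  4.0000e-04,  1.4402e+00,
        1.9082e+00]), 'dq': array([ 0.0009,  0.0017, -0.0015, -0.0003,  0.0001,  0.0075]), 'effort': array([ 1.74000e-02, -2.27829e+01, -3.84381e+01,  9.50000e-03,
        2.61000e-02, -1.01000e-02]), 'tool_pos': array([0.4489, 0.0422, 0.2007]), 'tool_rot': array([ 1.5035,  0.9881, -1.505 ]), 'contact_force': array([ 0.2268,  0.2073, -2.5954]), 'wrist_torque': array([-0.0307, -0.009 ,  0.0776]), 'opening': np.float64(0.0258)}
expect [282.12479382 151.70171995]
[285.9, 147.8] [0.4896 0.0222 0.095 ]
[80.7, 206.7] [0.5085 0.1653 0.095 ]
off 242 121
```

View pics/w7.png

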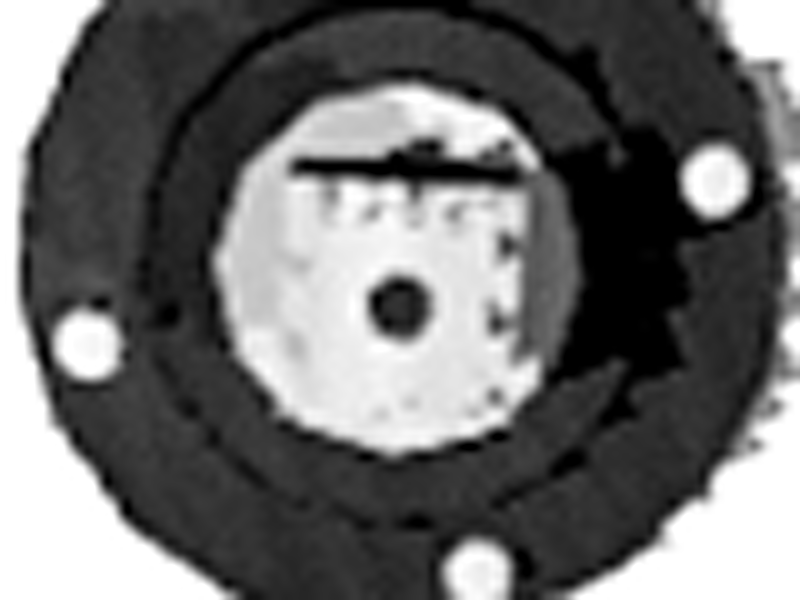

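The dot lies at (400,306), within 0.2 px of the prediction. The square's edges are almost along the image axes, about 3° clockwise.

Run:
```python
from h import *
w=cams.get_image('wrist')
f=lambda x,y,z=.105:at_z(w,(242+x/10,121+y/10),z)
for a,b in [((290,163),(525,178)),((535,180),(527,350))]:
    d=f(*b)-f(*a);print(np.degrees(np.arctan2(d[1],d[0]))%90)
P=f(400,306,.117);print(P)
T=zaxis();y=np.degrees(np.arctan2(T[1,2],T[0,2]));print('yaw',y)
for yaw in (-113.5,-115.5): print(delta([P[0],P[1],.175],np.radians(yaw)))
```

```text
62.96723263231996
64.39749179442444
[0.49044283 0.02458338 0.117     ]
yaw -113.49625311255488
(array([ 2.54,  4.52, -0.04]), [array([0. , 0. , 0.1]), array([-180. ,   -0.2,    0. ])])
(array([ 2.54,  4.52, -0.04]), [array([2. , 0. , 0.1]), array([-178. ,   -0.2,    0. ])])
```

Emit:
step_arm(
  moves=[
    [[0.7,1.2,0],[1,0,0],0.1],
    [[1.5,2.6,0],[2,0,0],0.1],
    [[2,4,0],[2,0,0],0.1],
    [[2.2,4.5,0],[2,0,0],0.1],
    [[2.4,4.5,0],[2,0,0],0.1],
    [[2.6,4.5,0],[2,0,0],0.1],
    [[2.9,4.5,0],[2,0,0],0.1],
    [[3.3,4.5,0],[2,0,0],0.1],
    [[3.6,4.5,0],[2,0,0],0.1],
    [[3.8,4.5,0],[2,0,0],0.1],
  ],
)

```text
t: 9.27
tool_pos: [0.4918, 0.0241, 0.1647]
tool_rot: [1.531, 0.962, -1.525]
contact_force: [3.3, -1.7, -0.3]
opening: 0.0258
```

Run:
```python
from h import *
o=ctrl.get_obs();print({k:np.round(v,4) for k,v in o.items()})
print(delta([.4904,.0246,.145],np.radians(-115.5)))
```

```text
{'t': np.float64(9.2667), 'q': array([-1.0220e-01, -2.0790e-01,  2.0013e+00, -2.0000e-04,  1.3443e+00,
        1.9133e+00]), 'dq': array([-0.0012,  0.0309,  0.0304,  0.0019, -0.0713, -0.0013]), 'effort': array([ 4.93800e-01, -2.57285e+01, -3.36336e+01,  2.53900e-01,
        9.44200e-01, -1.20000e-03]), 'tool_pos': array([0.4918, 0.0241, 0.1647]), 'tool_rot': array([ 1.5307,  0.9622, -1.5254]), 'contact_force': array([ 3.3125, -1.6719, -0.3231]), 'wrist_torque': array([-0.3636, -0.7282,  0.0412]), 'opening': np.float64(0.0258)}
(array([ 1.97, -0.15,  0.02]), [array([ 0. , -0.1, -0.2]), array([-1.8e+02,  3.0e-01, -1.0e-01])])
```

Emit:
step_arm(
  moves=[
    [[0.2,0.05,0],[0,0,0],0.1],
    [[0.4,0.05,0],[0,0,0],0.1],
    [[0.6,0.05,0],[0,0,0],0.1],
    [[0.8,0.05,0],[0,0,0],0.1],
    [[1,0.05,0],[0,0,0],0.1],
    [[1.2,0.05,0],[0,0,0],0.1],
    [[1.4,0.05,0],[0,0,0],0.1],
    [[1.5,0.05,0],[0,0,0],0.1],
    [[1.6,0.05,0],[0,0,0],0.1],
    [[1.6,0.05,0],[0,0,0],0.1],
  ],
)

```text
t: 10.1
tool_pos: [0.4922, 0.0239, 0.1484]
tool_rot: [1.531, 0.962, -1.526]
contact_force: [2.3, -0.8, -2.9]
opening: 0.0262
```

Run:
```python
from h import *
o=ctrl.get_obs();print({k:np.round(v,4) for k,v in o.items()})
T=zaxis();print('yaw',np.degrees(np.arctan2(T[1,2],T[0,2])),T[:,0].round(3))
```

```text
{'t': np.float64(10.1), 'q': array([-1.0260e-01, -1.8890e-01,  2.0137e+00, -2.0000e-04,  1.3131e+00,
        1.9130e+00]), 'dq': array([-0.0005, -0.0003,  0.0001, -0.0001,  0.0018,  0.0005]), 'effort': array([ 4.95500e-01, -2.80420e+01, -3.56499e+01,  1.96300e-01,
        6.50900e-01, -1.12000e-02]), 'tool_pos': array([0.4922, 0.0239, 0.1484]), 'tool_rot': array([ 1.5307,  0.9623, -1.5256]), 'contact_force': array([ 2.3322, -0.806 , -2.8792]), 'wrist_torque': array([-0.1565, -0.4033,  0.0227]), 'opening': np.float64(0.0262)}
yaw -115.481605855308 [ 0.004 -0.001 -1.   ]
```

Emit:
step_arm(
  moves=[
    [[0.1,0.05,0],[0,0,0],0.1],
    [[0.2,0.05,0],[0,0,0],0.1],
    [[0.3,0.05,0],[0,0,0],0.1],
    [[0.35,0.05,0],[0,0,0],0.1],
    [[0.4,0.05,0],[0,0,0],0.1],
    [[0.45,0.05,0],[0,0,0],0.1],
    [[0.5,0.05,0],[0,0,0],0.1],
    [[0.5,0.05,0],[0,0,0],0.1],
    [[0.5,0.05,0],[0,0,0],0.1],
    [[0.5,0.05,0],[0,0,0],0.1],
  ],
)

```text
t: 10.93
tool_pos: [0.4929, 0.0237, 0.1472]
tool_rot: [1.53, 0.963, -1.526]
contact_force: [-8.7, -0.1, 16.8]
opening: 0.0258
```

Emit:
step_arm(
  moves=[
    [[-0.2,0,0],[0,0,0],0.1],
    [[-0.2,0,0],[0,0,0],0.3],
    [[-0.2,0,0],[0,0,0],0.5],
    [[-0.2,0,0],[0,0,0],0.55],
    [[-1.2,0,0],[0,0,0],0.55],
    [[-3,0,0],[0,0,0],0.55],
    [[-4.5,0,0],[0,0,0],0.4],
    [[-4.5,0,0],[0,0,0],0.1],
    [[-4.5,0,0],[0,0,0],0],
    [[-4.5,0,0],[0,0,0],0],
  ],
)

```text
t: 11.77
tool_pos: [0.4925, 0.0238, 0.1917]
tool_rot: [1.529, 0.964, -1.527]
contact_force: [-0.2, 0.2, -0.5]
opening: 0.0004
```

Emit:
step_arm(
  moves=[
    [[0.6,0,0],[0,0,0],0],
    [[1.2,0,0],[0,0,0],0],
    [[1.7,0,0],[0,0,0],0],
    [[1.8,0,0],[0,0,0],0],
    [[1.9,0,0],[0,0,0],0],
    [[2,0,0],[0,0,0],0],
    [[2.05,0,0],[0,0,0],0],
    [[2.1,0,0],[0,0,0],0],
    [[2.1,0,0],[0,0,0],0],
    [[2.1,0,0],[0,0,0],0],
  ],
)

```text
t: 12.6
tool_pos: [0.4931, 0.0238, 0.1721]
tool_rot: [1.53, 0.963, -1.526]
contact_force: [-1.2, 0.3, 7.4]
opening: -0.0003
```

Run:
```python
from h import *
o=ctrl.get_obs();print({k:np.round(v,4) for k,v in o.items()})
```

```text
{'t': np.float64(12.6), 'q': array([-1.0250e-01, -2.1140e-01,  1.9916e+00, -3.0000e-04,  1.3582e+00,
        1.9126e+00]), 'dq': array([ 0.0001, -0.0004,  0.    ,  0.0021,  0.0009,  0.0006]), 'effort': array([-1.77300e-01, -2.33009e+01, -3.27879e+01, -1.39000e-02,
       -6.26000e-01,  1.50000e-03]), 'tool_pos': array([0.4931, 0.0238, 0.1721]), 'tool_rot': array([ 1.5301,  0.9628, -1.5257]), 'contact_force': array([-1.2022,  0.3003,  7.4402]), 'wrist_torque': array([ 0.0987,  0.3532, -0.024 ]), 'opening': np.float64(-0.0003)}
```

Hub top is at z = 0.155 (tips at 0.1551 with 7 N), so the crank is fully seated. Next, the handle.

Emit:
step_arm(
  moves=[
    [[-1.5,0,0],[0,0,0],0.2],
    [[-3.5,0,0],[0,0,0],0.45],
    [[-3.5,-2,0],[0,0,0],0.6],
    [[-3.5,-4,0],[0,0,0],0.6],
    [[-3.5,-5,0],[0,0,0],0.6],
    [[-2.5,-5,0],[0,0,0],0.6],
    [[-1,-5,0],[0,0,0],0.6],
    [[0,-5,0],[0,0,0],0.6],
    [[0.5,-5,0],[0,0,0],0.6],
    [[0.5,-5,0],[0,0,0],0.6],
  ],
)

```text
t: 13.43
tool_pos: [0.447, 0.0451, 0.1645]
tool_rot: [1.528, 0.965, -1.53]
contact_force: [0.1, 0.6, 0.2]
opening: 0.0515
```

Run:
```python
from h import *
o=ctrl.get_obs();print(o['t'],o['tool_pos'],o['contact_force'],o['q'].round(2))
w=cams.get_image('wrist');cv2.imwrite('pics/w8.png',w['pixels'])
```

```text
13.4333 [0.44697527 0.04512229 0.16448936] [0.09343666 0.58321002 0.17716547] [-0.07 -0.32  2.09 -0.    1.37  1.95]
```

View pics/w8.png

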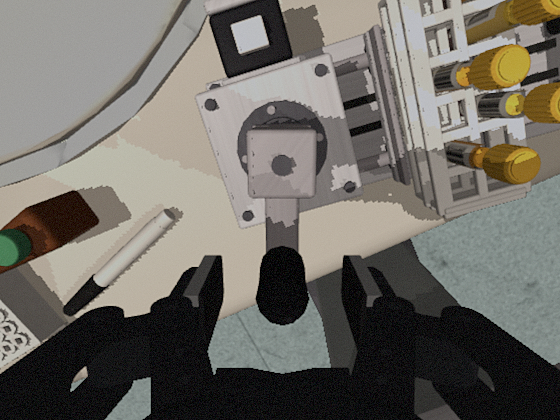

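The handle (282,290) is centred between the pads and the hub sits square on the head. I'll grip it and check the force balance.

Emit:
step_arm(
  moves=[
    [[-0.2,0,0],[0,0,0],0.5],
    [[-0.2,0,0],[0,0,0],0.35],
    [[-0.2,0,0],[0,0,0],0.2],
    [[-0.2,0,0],[0,0,0],0.1],
    [[-0.2,0,0],[0,0,0],0.1],
    [[-0.2,0,0],[0,0,0],0.1],
    [[-0.2,0,0],[0,0,0],0.1],
    [[-0.2,0,0],[0,0,0],0.1],
    [[-0.2,0,0],[0,0,0],0.1],
    [[-0.2,0,0],[0,0,0],0.1],
  ],
  grip_force=30,
)

```text
t: 14.32
tool_pos: [0.4477, 0.0452, 0.1682]
tool_rot: [1.529, 0.964, -1.528]
contact_force: [-2.2, 1.3, 4.5]
opening: 0.0187
```

```bash
cat >> h.py <<'E'
def status(C):
    o=ctrl.get_obs();p=o['tool_pos']-np.r_[C,0];r=np.hypot(*p[:2]);a=np.arctan2(p[1],p[0])
    u=np.array([np.cos(a),np.sin(a)]);t=np.array([u[1],-u[0]]);f=o['contact_force'][:2]
    print('t',o['t'],'pos',o['tool_pos'].round(4),'r',round(r*1000,2),'ang',np.degrees(a).round(1),'Frad',(f@u).round(1),'Ftan(cw+)',(f@t).round(1),'Fz',o['contact_force'][2].round(1),'op',o['opening'].round(4))
    return o,a
def rows(C,step,n=10,z=None,r=.05,first=None):
    """cw circle round C from the present angle: shifts in tool axes, cm"""
    o,a=status(C);T=R.from_rotvec(o['tool_rot']);z=o['tool_pos'][2] if z is None else z
    st=np.cumsum([step]*n if np.isscalar(step) else step)
    for s in st:
        b=a-np.radians(s);P=np.array([C[0]+r*np.cos(b),C[1]+r*np.sin(b),z])
        print(np.round(T.inv().apply(P-o['tool_pos'])*100,1).tolist(),end=' ')
    print()
E
python3 - <<'E'
from h import *
o=ctrl.get_obs();T=zaxis();y=T[:2,1];print('tool y heading',np.degrees(np.arctan2(y[1],y[0])))
C=o['tool_pos'][:2]+.05*y;print('C',C)
rows(C,9,z=.1665)
E
```

```text
tool y heading -25.46880442010864
C [0.49289046 0.02370342]Traceback (most recent call last):
  File "<stdin>", line 4, in <module>
  File "h.py", line 35, in rows
    o,a=status(C);T=R.from_rotvec(o['tool_rot']);z=o['tool_pos'][2] if z is None else z
        ~~~~~~^^^
  File "h.py", line 31, in status
    print('t',o['t'],'pos',o['tool_pos'].round(4),'r',round(r*1000,2),'ang',np.degrees(a).round(1),'Frad',(f@u).round(1),'Ftan(cw+)',(f@t).round(1),'Fz',o['contact_force'][2].round(1),'op',o['opening'].round(4))
                                                                                                                                                                                             ^^^^^^^^^^^^^^^^^^
AttributeError: 'float' object has no attribute 'round'
```

Emit:
step_arm(
  moves=[
    [[0,0,-0.25],[0,0,0],0.1],
    [[0,0.04,-0.6],[0,0,0],0.1],
    [[0,0.1,-1],[0,0,0],0.1],
    [[0,0.24,-1.55],[0,0,0],0.1],
    [[0,0.4,-1.95],[0,0,0],0.1],
    [[0,0.6,-2.4],[0,0,0],0.1],
    [[0,0.95,-2.94],[0,0,0],0.1],
    [[0,1.46,-3.54],[0,0,0],0.1],
    [[0,2.06,-4.05],[0,0,0],0.1],
    [[0,2.73,-4.46],[0,0,0],0.1],
  ],
)

```text
t: 15.15
tool_pos: [0.4913, 0.0739, 0.168]
tool_rot: [1.526, 0.965, -1.53]
contact_force: [-4.4, -2.3, 5.5]
opening: 0.0186
```

```bash
sed -i "s/o\['opening'\].round(4)/round(float(o['opening']),4)/; s/np.degrees(a).round(1)/round(float(np.degrees(a)),1)/" h.py; sed -i "s/o\['contact_force'\]\[2\].round(1)/round(float(o['contact_force'][2]),1)/;s/(f@u).round(1)/round(float(f@u),1)/;s/(f@t).round(1)/round(float(f@t),1)/" h.py
python3 -c "
from h import *
rows([.4929,.0237],9)"
```

```text
t 15.15 pos [0.4913 0.0739 0.168 ] r 50.25 ang 91.8 Frad -2.1 Ftan(cw+) -4.5 Fz 5.5 op 0.0186
[-0.0, 0.7, -0.3] [-0.0, 1.5, -0.5] [-0.0, 2.3, -0.5] [-0.0, 3.1, -0.5] [-0.0, 3.8, -0.3] [-0.0, 4.6, 0.0] [-0.0, 5.2, 0.4] [-0.0, 5.8, 0.9] [-0.0, 6.3, 1.5] [-0.0, 6.7, 2.2]
```

Emit:
step_arm(
  moves=[
    [[0,0.7,-0.3],[0,0,0],0.1],
    [[0,1.5,-0.5],[0,0,0],0.1],
    [[0,2.3,-0.5],[0,0,0],0.1],
    [[0,3.1,-0.5],[0,0,0],0.1],
    [[0,3.8,-0.3],[0,0,0],0.1],
    [[0,4.6,0],[0,0,0],0.1],
    [[0,5.2,0.4],[0,0,0],0.1],
    [[0,5.8,0.9],[0,0,0],0.1],
    [[0,6.3,1.5],[0,0,0],0.1],
    [[0,6.7,2.2],[0,0,0],0.1],
  ],
)

```text
t: 15.98
tool_pos: [0.5438, 0.0267, 0.1683]
tool_rot: [1.531, 0.967, -1.526]
contact_force: [1.1, 4.6, 3.0]
opening: 0.0188
```

```bash
python3 -c "
from h import *
rows([.4929,.0237],10)"
```

```text
t 15.9833 pos [0.5438 0.0267 0.1683] r 50.94 ang 3.3 Frad 1.3 Ftan(cw+) -4.5 Fz 3.0 op 0.0188
[-0.0, 0.3, 0.8] [-0.0, 0.5, 1.7] [-0.0, 0.5, 2.6] [-0.0, 0.4, 3.4] [-0.0, 0.2, 4.3] [-0.0, -0.2, 5.0] [-0.0, -0.7, 5.7] [-0.0, -1.3, 6.3] [-0.0, -2.1, 6.8] [-0.0, -2.9, 7.2]
```

Emit:
step_arm(
  moves=[
    [[0,0.3,0.8],[0,0,0],0.1],
    [[0,0.5,1.7],[0,0,0],0.1],
    [[0,0.5,2.6],[0,0,0],0.1],
    [[0,0.4,3.4],[0,0,0],0.1],
    [[0,0.2,4.3],[0,0,0],0.1],
    [[0,-0.2,5],[0,0,0],0.1],
    [[0,-0.7,5.7],[0,0,0],0.1],
    [[0,-1.3,6.3],[0,0,0],0.1],
    [[0,-2.1,6.8],[0,0,0],0.1],
    [[0,-2.9,7.2],[0,0,0],0.1],
  ],
)

```text
t: 16.82
tool_pos: [0.4868, -0.0267, 0.1685]
tool_rot: [1.532, 0.964, -1.524]
contact_force: [5.5, 0.5, 1.8]
opening: 0.0191
```

```bash
python3 -c "
from h import *
rows([.4929,.0237],10)"
```

```text
t 16.8167 pos [ 0.4868 -0.0267  0.1685] r 50.82 ang -96.9 Frad -1.1 Ftan(cw+) -5.4 Fz 1.8 op 0.0191
[-0.0, -0.9, 0.1] [-0.0, -1.7, 0.2] [-0.0, -2.6, 0.1] [-0.0, -3.4, -0.2] [-0.0, -4.2, -0.6] [-0.0, -4.9, -1.1] [-0.0, -5.5, -1.7] [-0.0, -6.0, -2.4] [-0.0, -6.4, -3.2] [-0.0, -6.6, -4.1]
```

Emit:
step_arm(
  moves=[
    [[0.05,-0.9,0.1],[0,0,0],0.1],
    [[0.1,-1.7,0.2],[0,0,0],0.1],
    [[0.1,-2.6,0.1],[0,0,0],0.1],
    [[0.1,-3.4,-0.2],[0,0,0],0.1],
    [[0.1,-4.2,-0.6],[0,0,0],0.1],
    [[0.1,-4.9,-1.1],[0,0,0],0.1],
    [[0.1,-5.5,-1.7],[0,0,0],0.1],
    [[0.1,-6,-2.4],[0,0,0],0.1],
    [[0.1,-6.4,-3.2],[0,0,0],0.1],
    [[0.1,-6.6,-4.1],[0,0,0],0.1],
  ],
)

```text
t: 17.65
tool_pos: [0.4439, 0.0381, 0.1674]
tool_rot: [1.528, 0.961, -1.526]
contact_force: [2.9, -5.9, 4.6]
opening: 0.0187
```

```bash
python3 -c "
from h import *
rows([.4929,.0237],10)"
```

```text
t 17.65 pos [0.4439 0.0381 0.1674] r 51.09 ang 163.6 Frad -4.4 Ftan(cw+) -4.9 Fz 4.6 op 0.0187
[-0.0, 0.0, -0.9] [-0.0, 0.1, -1.8] [-0.0, 0.4, -2.6] [-0.0, 0.8, -3.4] [0.0, 1.3, -4.1] [0.0, 1.9, -4.7] [0.0, 2.6, -5.2] [0.0, 3.4, -5.5] [0.0, 4.3, -5.7] [0.0, 5.1, -5.8]
```

Emit:
step_arm(
  moves=[
    [[0,0.05,-0.9],[0,0,0],0.1],
    [[0,0.1,-1.8],[0,0,0],0.1],
    [[0,0.4,-2.6],[0,0,0],0.1],
    [[0,0.8,-3.4],[0,0,0],0.1],
    [[0,1.3,-4.1],[0,0,0],0.1],
    [[0,1.9,-4.7],[0,0,0],0.1],
    [[0,2.6,-5.2],[0,0,0],0.1],
    [[0,3.4,-5.5],[0,0,0],0.1],
    [[0,4.3,-5.7],[0,0,0],0.1],
    [[0,5.1,-5.8],[0,0,0],0.1],
  ],
)

```text
t: 18.48
tool_pos: [0.5132, 0.07, 0.1678]
tool_rot: [1.525, 0.967, -1.53]
contact_force: [-4.6, 3.2, 9.2]
opening: 0.0188
```

```bash
python3 -c "
from h import *
rows([.4929,.0237],10)"
```

```text
t 18.4833 pos [0.5132 0.07   0.1678] r 50.56 ang 66.3 Frad 1.1 Ftan(cw+) -5.5 Fz 9.2 op 0.0188
[-0.0, 0.9, 0.1] [-0.0, 1.7, 0.3] [-0.0, 2.5, 0.7] [-0.0, 3.2, 1.1] [-0.0, 3.9, 1.7] [-0.0, 4.4, 2.4] [-0.0, 4.8, 3.2] [-0.0, 5.0, 4.0] [-0.0, 5.1, 4.9] [0.0, 5.1, 5.8]
```

Total so far is 448°. Continuing.

Emit:
step_arm(
  moves=[
    [[-0.05,0.9,0.1],[0,0,0],0.1],
    [[-0.05,1.7,0.3],[0,0,0],0.1],
    [[-0.05,2.5,0.7],[0,0,0],0.1],
    [[-0.05,3.2,1.1],[0,0,0],0.1],
    [[-0.05,3.9,1.7],[0,0,0],0.1],
    [[-0.05,4.4,2.4],[0,0,0],0.1],
    [[-0.05,4.8,3.2],[0,0,0],0.1],
    [[-0.05,5,4],[0,0,0],0.1],
    [[-0.05,5.1,4.9],[0,0,0],0.1],
    [[-0.05,5.1,5.8],[0,0,0],0.1],
  ],
)

```text
t: 19.32
tool_pos: [0.5355, -0.0032, 0.169]
tool_rot: [1.529, 0.967, -1.525]
contact_force: [5.2, 1.6, 2.8]
opening: 0.0187
```

```bash
python3 -c "
from h import *
rows([.4929,.0237],10)"
```

```text
t 19.3167 pos [ 0.5355 -0.0032  0.169 ] r 50.33 ang -32.3 Frad 3.5 Ftan(cw+) -4.2 Fz 2.8 op 0.0187
[-0.0, -0.2, 0.8] [-0.0, -0.5, 1.7] [-0.0, -1.0, 2.4] [-0.0, -1.6, 3.0] [-0.0, -2.3, 3.6] [-0.0, -3.0, 4.0] [-0.0, -3.9, 4.3] [-0.0, -4.7, 4.4] [-0.0, -5.6, 4.4] [-0.0, -6.5, 4.2]
```

Emit:
step_arm(
  moves=[
    [[0.05,-0.2,0.8],[0,0,0],0.1],
    [[0.1,-0.5,1.7],[0,0,0],0.1],
    [[0.1,-1,2.4],[0,0,0],0.1],
    [[0.1,-1.6,3],[0,0,0],0.1],
    [[0.1,-2.3,3.6],[0,0,0],0.1],
    [[0.1,-3,4],[0,0,0],0.1],
    [[0.1,-3.9,4.3],[0,0,0],0.1],
    [[0.1,-4.7,4.4],[0,0,0],0.1],
    [[0.1,-5.6,4.4],[0,0,0],0.1],
    [[0.1,-6.5,4.2],[0,0,0],0.1],
  ],
)

```text
t: 20.15
tool_pos: [0.4584, -0.0135, 0.1682]
tool_rot: [1.528, 0.965, -1.525]
contact_force: [5.3, -2.9, 3.7]
opening: 0.0187
```

```bash
python3 -c "
from h import *
rows([.4929,.0237],10)"
```

```text
t 20.15 pos [ 0.4584 -0.0135  0.1682] r 50.73 ang -132.8 Frad -1.5 Ftan(cw+) -5.8 Fz 3.7 op 0.0187
[-0.0, -0.8, -0.4] [-0.0, -1.5, -0.9] [-0.0, -2.2, -1.5] [-0.0, -2.7, -2.2] [-0.0, -3.1, -2.9] [-0.0, -3.4, -3.8] [-0.0, -3.5, -4.6] [-0.0, -3.4, -5.5] [0.0, -3.2, -6.3] [0.0, -2.9, -7.1]
```

Emit:
step_arm(
  moves=[
    [[0,-0.8,-0.4],[0,0,0],0.1],
    [[0,-1.5,-0.9],[0,0,0],0.1],
    [[0,-2.2,-1.5],[0,0,0],0.1],
    [[0,-2.7,-2.2],[0,0,0],0.1],
    [[0,-3.1,-2.9],[0,0,0],0.1],
    [[0,-3.4,-3.8],[0,0,0],0.1],
    [[0,-3.5,-4.6],[0,0,0],0.1],
    [[0,-3.4,-5.5],[0,0,0],0.1],
    [[0,-3.2,-6.3],[0,0,0],0.1],
    [[0,-2.9,-7.1],[0,0,0],0.1],
  ],
)

```text
t: 20.98
tool_pos: [0.4615, 0.0635, 0.1676]
tool_rot: [1.524, 0.967, -1.529]
contact_force: [-0.0, -6.1, 3.9]
opening: 0.0188
```

Run:
```python
from h import *
C=[.4929,.0237]
print('5 deg rows');rows(C,5)
for c in ('top','side'):
    for k in range(3):
        im=cams.get_image(c)
        r={n:finder.tip_of(c,n) for n in ('carriage_face','buffer_face')}
        print(c,{n:[(np.round(d['at'],1).tolist(),round(d['conf'],2)) for d in v[:2]] for n,v in r.items()})
        if c=='top' and all(r.values()):
            a,b=(at_z(im,r[n][0]['at'],.035) for n in r);print((b-a).round(4))
    cv2.imwrite(f'pics/{c}9.png',im['pixels'])
```

```text
5 deg rows
t 20.9833 pos [0.4615 0.0635 0.1676] r 50.73 ang 128.3 Frad -4.8 Ftan(cw+) -3.8 Fz 3.9 op 0.0188
[-0.0, 0.3, -0.3] [-0.0, 0.5, -0.7] [-0.0, 0.8, -1.1] [-0.0, 1.1, -1.4] [-0.0, 1.4, -1.7] [-0.0, 1.8, -1.9] [-0.0, 2.2, -2.1] [-0.0, 2.5, -2.3] [-0.0, 2.9, -2.5] [-0.0, 3.4, -2.6] 
top {'carriage_face': [([318.5, 270.7], 0.63)], 'buffer_face': [([322.2, 270.8], 0.89)]}
[-0.     -0.0083  0.    ]
top {'carriage_face': [([315.6, 267.3], 0.65)], 'buffer_face': [([326.8, 271.8], 0.9), ([249.5, 202.2], 0.27)]}
[-0.0096 -0.0254  0.    ]
top {'carriage_face': [([317.4, 270.8], 0.79)], 'buffer_face': [([326.4, 272.7], 0.59)]}
[-0.0038 -0.0203  0.    ]
side {'carriage_face': [([323.9, 204.8], 0.6)], 'buffer_face': [([325.6, 201.7], 0.65)]}
side {'carriage_face': [([322.9, 205.4], 0.72)], 'buffer_face': [([325.8, 201.3], 0.87), ([349.0, 220.7], 0.19)]}
side {'carriage_face': [([326.2, 205.5], 0.94)], 'buffer_face': [([325.3, 200.6], 0.71)]}
```

Turned 746° (about 41.5 mm), still at normal friction. One composite close-up to judge the remaining gap.

Run:
```python
import cv2,numpy as np
a=cv2.imread('pics/top1.png');b=cv2.imread('pics/top9.png')
c=[cv2.resize(i[228:298,262:347],(425,350),interpolation=2)[:, :398] for i in (a,b)]
s=[cv2.resize(cv2.imread(f'pics/{n}.png')[170:240,285:365],(398,250),interpolation=2)[:, :] for n in ('side1','side9')]
cv2.imwrite('pics/cmp.png',np.vstack([np.hstack(c),np.hstack(s)]))
# rack shift between the pictures
g=lambda i:cv2.cvtColor(i,cv2.COLOR_BGR2GRAY)
r=cv2.matchTemplate(g(b)[225:305,260:345],g(a)[236:292,270:300],cv2.TM_CCOEFF_NORMED);_,m,_,l=cv2.minMaxLoc(r);print(m,l[0]+260-270,l[1]+225-236)
```

```text
0.6279578804969788 19 3
```

View pics/cmp.png

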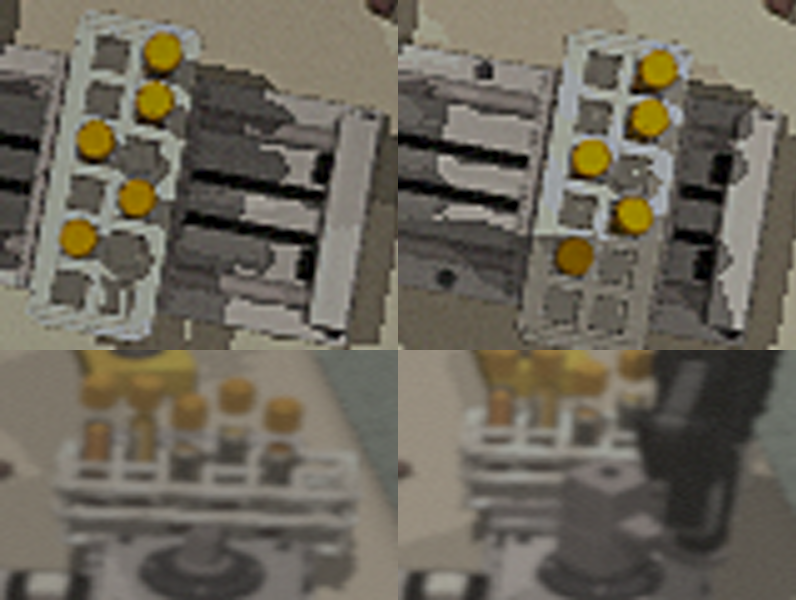

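The top view shows the carriage face about 29 px (roughly 13 mm) short of the buffers, consistent with 55 − 41.5 mm. Another 80° (4.4 mm) is safe.

```bash
python3 -c "
from h import *
rows([.4929,.0237],8)"
```

```text
t 21.8833 pos [0.4624 0.0632 0.1681] r 49.91 ang 127.7 Frad 0.9 Ftan(cw+) -2.0 Fz 3.9 op 0.0189
[0.0, 0.4, -0.6] [0.0, 0.8, -1.1] [0.0, 1.3, -1.6] [0.0, 1.9, -2.0] [0.0, 2.5, -2.3] [0.0, 3.2, -2.6] [0.0, 3.8, -2.7] [0.0, 4.5, -2.7] [0.0, 5.2, -2.7] [0.0, 5.9, -2.5]
```

Emit:
step_arm(
  moves=[
    [[0,0.4,-0.6],[0,0,0],0.1],
    [[0,0.8,-1.1],[0,0,0],0.1],
    [[0,1.3,-1.6],[0,0,0],0.1],
    [[0,1.9,-2],[0,0,0],0.1],
    [[0,2.5,-2.3],[0,0,0],0.1],
    [[0,3.2,-2.6],[0,0,0],0.1],
    [[0,3.8,-2.7],[0,0,0],0.1],
    [[0,4.5,-2.7],[0,0,0],0.1],
    [[0,5.2,-2.7],[0,0,0],0.1],
    [[0,5.9,-2.5],[0,0,0],0.1],
  ],
)

```text
t: 22.72
tool_pos: [0.526, 0.0619, 0.1681]
tool_rot: [1.528, 0.971, -1.527]
contact_force: [-2.8, 3.5, 5.4]
opening: 0.0188
```

Run:
```python
from h import *
rows([.4929,.0237],4)
g=[]
im=cams.get_image('top')
for k in range(3):
    im=cams.get_image('top')
    r={n:finder.tip_of('top',n) for n in ('carriage_face','buffer_face')}
    if all(r.values()):
        a,b=(at_z(im,r[n][0]['at'],.035) for n in r);print((b-a)@[-.2,-.98,0])
cv2.imwrite('pics/top10.png',im['pixels'])
```

```text
t 22.7167 pos [0.526  0.0619 0.1681] r 50.52 ang 49.1 Frad 0.8 Ftan(cw+) -4.4 Fz 5.4 op 0.0188
[-0.0, 0.3, 0.2] [-0.0, 0.6, 0.3] [-0.0, 1.0, 0.4] [-0.0, 1.3, 0.6] [-0.0, 1.6, 0.8] [-0.0, 1.8, 1.0] [-0.0, 2.1, 1.2] [-0.0, 2.3, 1.5] [-0.0, 2.6, 1.8] [-0.0, 2.8, 2.0] 
0.00666361833915346
0.010994017392131822
```

Emit:
step_arm(
  moves=[
    [[0,0.3,0.2],[0,0,0],0.1],
    [[0,0.6,0.3],[0,0,0],0.1],
    [[0,1,0.4],[0,0,0],0.1],
    [[0,1.3,0.6],[0,0,0],0.1],
    [[0,1.6,0.8],[0,0,0],0.1],
    [[0,1.8,1],[0,0,0],0.1],
    [[0,2.1,1.2],[0,0,0],0.1],
    [[0,2.3,1.5],[0,0,0],0.1],
    [[0,2.6,1.8],[0,0,0],0.1],
    [[0,2.8,2],[0,0,0],0.1],
  ],
)

```text
t: 24.05
tool_pos: [0.5434, 0.031, 0.1682]
tool_rot: [1.53, 0.967, -1.524]
contact_force: [1.3, 4.4, 2.6]
opening: 0.0188
```

```bash
python3 -c "
from h import *
rows([.4929,.0237],2.5)"
```

```text
t 24.05 pos [0.5434 0.031  0.1682] r 51.0 ang 8.2 Frad 1.9 Ftan(cw+) -4.2 Fz 2.6 op 0.0188
[-0.0, 0.0, 0.2] [-0.0, 0.1, 0.4] [-0.0, 0.2, 0.6] [-0.0, 0.3, 0.8] [-0.0, 0.4, 1.0] [-0.0, 0.5, 1.2] [-0.0, 0.6, 1.4] [-0.0, 0.6, 1.6] [-0.0, 0.7, 1.9] [-0.0, 0.7, 2.1]
```

Emit:
step_arm(
  moves=[
    [[0,0,0.2],[0,0,0],0.1],
    [[0,0.1,0.4],[0,0,0],0.1],
    [[0,0.2,0.6],[0,0,0],0.1],
    [[0,0.3,0.8],[0,0,0],0.1],
    [[0,0.4,1],[0,0,0],0.1],
    [[0,0.5,1.2],[0,0,0],0.1],
    [[0,0.6,1.4],[0,0,0],0.1],
    [[0,0.6,1.6],[0,0,0],0.1],
    [[0,0.7,1.9],[0,0,0],0.1],
    [[0,0.7,2.1],[0,0,0],0.1],
  ],
)

```text
t: 24.88
tool_pos: [0.5413, 0.0086, 0.1686]
tool_rot: [1.531, 0.965, -1.522]
contact_force: [4.7, 3.4, 3.3]
opening: 0.0189
```

Run:
```python
from h import *
rows([.4929,.0237],2)
a=cv2.imread('pics/top1.png');b=cams.get_image('top')['pixels'];n=cv2.imread('pics/top9.png')
cv2.imwrite('pics/cmp2.png',np.hstack([cv2.resize(i[238:298,287:347],(400,400),interpolation=2) for i in (n,b)]))
```

```text
t 24.8833 pos [0.5413 0.0086 0.1686] r 50.73 ang -17.3 Frad 3.5 Ftan(cw+) -4.6 Fz 3.3 op 0.0189
[-0.0, -0.1, 0.2] [-0.0, -0.0, 0.4] [-0.0, -0.0, 0.5] [-0.0, -0.0, 0.7] [-0.0, -0.0, 0.9] [-0.0, -0.0, 1.1] [-0.0, -0.1, 1.2] [-0.0, -0.1, 1.4] [-0.0, -0.1, 1.6] [-0.0, -0.1, 1.7]
```

View pics/cmp2.png

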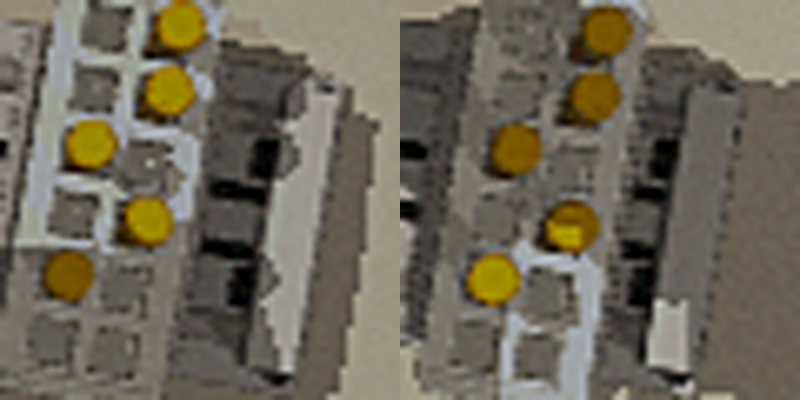

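The remaining gap is about 20 px (roughly 6–7 mm), still at normal friction. I'll go another 50°.

```bash
python3 -c "
from h import *
rows([.4929,.0237],5)"
```

```text
t 24.9333 pos [0.5412 0.0083 0.1686] r 50.69 ang -17.7 Frad 1.8 Ftan(cw+) -3.3 Fz 2.5 op 0.0189
[-0.0, -0.0, 0.4] [-0.0, -0.0, 0.9] [-0.0, -0.1, 1.3] [-0.0, -0.1, 1.7] [-0.0, -0.2, 2.2] [-0.0, -0.4, 2.6] [-0.0, -0.6, 3.0] [-0.0, -0.8, 3.4] [-0.0, -1.0, 3.7] [-0.0, -1.3, 4.0]
```

Emit:
step_arm(
  moves=[
    [[0,0,0.4],[0,0,0],0.1],
    [[0,0,0.9],[0,0,0],0.1],
    [[0,-0.1,1.3],[0,0,0],0.1],
    [[0,-0.1,1.7],[0,0,0],0.1],
    [[0,-0.2,2.2],[0,0,0],0.1],
    [[0,-0.4,2.6],[0,0,0],0.1],
    [[0,-0.6,3],[0,0,0],0.1],
    [[0,-0.8,3.4],[0,0,0],0.1],
    [[0,-1,3.7],[0,0,0],0.1],
    [[0,-1.3,4],[0,0,0],0.1],
  ],
)

```text
t: 25.77
tool_pos: [0.5124, -0.0229, 0.1688]
tool_rot: [1.531, 0.963, -1.522]
contact_force: [4.9, -0.5, 3.6]
opening: 0.0188
```

```bash
python3 -c "
from h import *
rows([.4929,.0237],[2]*8+[0,0])"
```

```text
t 25.7667 pos [ 0.5124 -0.0229  0.1688] r 50.56 ang -67.3 Frad 2.3 Ftan(cw+) -4.3 Fz 3.6 op 0.0188
[-0.0, -0.2, 0.1] [-0.0, -0.3, 0.2] [-0.0, -0.4, 0.3] [-0.0, -0.5, 0.4] [-0.0, -0.7, 0.6] [-0.0, -0.8, 0.7] [-0.0, -1.0, 0.8] [-0.0, -1.1, 0.9] [-0.0, -1.1, 0.9] [-0.0, -1.1, 0.9]
```

Emit:
step_arm(
  moves=[
    [[0,-0.2,0.1],[0,0,0],0.1],
    [[0,-0.3,0.2],[0,0,0],0.1],
    [[0,-0.4,0.3],[0,0,0],0.1],
    [[0,-0.5,0.4],[0,0,0],0.1],
    [[0,-0.7,0.6],[0,0,0],0.1],
    [[0,-0.8,0.7],[0,0,0],0.1],
    [[0,-1,0.8],[0,0,0],0.1],
    [[0,-1.1,0.9],[0,0,0],0.1],
    [[0,-1.1,0.9],[0,0,0],0.1],
    [[0,-1.1,0.9],[0,0,0],0.1],
  ],
)

```text
t: 26.6
tool_pos: [0.4985, -0.0266, 0.1687]
tool_rot: [1.531, 0.963, -1.523]
contact_force: [3.4, -2.0, 2.5]
opening: 0.0188
```

```bash
python3 -c "
from h import *
rows([.4929,.0237],[1.5]*8+[0,0])"
```

```text
t 26.6 pos [ 0.4985 -0.0266  0.1687] r 50.56 ang -83.7 Frad 2.4 Ftan(cw+) -3.2 Fz 2.5 op 0.0188
[-0.0, -0.1, 0.0] [-0.0, -0.3, 0.1] [-0.0, -0.4, 0.1] [-0.0, -0.5, 0.2] [-0.0, -0.6, 0.3] [-0.0, -0.7, 0.3] [-0.0, -0.8, 0.4] [-0.0, -1.0, 0.4] [-0.0, -1.0, 0.4] [-0.0, -1.0, 0.4]
```

Total is now 958°. Next, 12°.

Emit:
step_arm(
  moves=[
    [[0,-0.1,0.05],[0,0,0],0.1],
    [[0,-0.3,0.1],[0,0,0],0.1],
    [[0,-0.4,0.15],[0,0,0],0.1],
    [[0,-0.5,0.2],[0,0,0],0.1],
    [[0,-0.6,0.3],[0,0,0],0.1],
    [[0,-0.7,0.3],[0,0,0],0.1],
    [[0,-0.85,0.35],[0,0,0],0.1],
    [[0,-1,0.4],[0,0,0],0.1],
    [[0,-1,0.4],[0,0,0],0.1],
    [[0,-1,0.4],[0,0,0],0.1],
  ],
)

```text
t: 27.43
tool_pos: [0.4876, -0.0263, 0.1687]
tool_rot: [1.53, 0.962, -1.523]
contact_force: [2.6, -4.6, 3.3]
opening: 0.019
```

```bash
python3 -c "
from h import *
rows([.4929,.0237],[1.5]*8+[0,0])"
```

```text
t 27.4333 pos [ 0.4876 -0.0263  0.1687] r 50.29 ang -96.1 Frad 4.3 Ftan(cw+) -3.1 Fz 3.3 op 0.019
[-0.0, -0.1, 0.0] [-0.0, -0.3, 0.1] [-0.0, -0.4, 0.1] [-0.0, -0.5, 0.1] [-0.0, -0.6, 0.1] [-0.0, -0.8, 0.2] [-0.0, -0.9, 0.2] [-0.0, -1.0, 0.2] [-0.0, -1.0, 0.2] [-0.0, -1.0, 0.2]
```

Emit:
step_arm(
  moves=[
    [[0,-0.1,0.05],[0,0,0],0.1],
    [[0,-0.25,0.1],[0,0,0],0.1],
    [[0,-0.4,0.15],[0,0,0],0.1],
    [[0,-0.5,0.15],[0,0,0],0.1],
    [[0,-0.65,0.2],[0,0,0],0.1],
    [[0,-0.8,0.25],[0,0,0],0.1],
    [[0,-0.9,0.25],[0,0,0],0.1],
    [[0,-1,0.25],[0,0,0],0.1],
    [[0,-1,0.25],[0,0,0],0.1],
    [[0,-1,0.25],[0,0,0],0.1],
  ],
)

```text
t: 28.27
tool_pos: [0.4773, -0.0243, 0.1686]
tool_rot: [1.529, 0.962, -1.524]
contact_force: [2.9, -2.3, 3.3]
opening: 0.0188
```

```bash
python3 -c "
from h import *
rows([.4929,.0237],[1.5]*8+[0,0],r=.0508)"
```

```text
t 28.2667 pos [ 0.4773 -0.0243  0.1686] r 50.45 ang -108.1 Frad 1.3 Ftan(cw+) -3.4 Fz 3.3 op 0.0188
[-0.0, -0.1, 0.0] [-0.0, -0.3, 0.1] [-0.0, -0.4, 0.1] [-0.0, -0.5, 0.1] [-0.0, -0.7, 0.1] [-0.0, -0.8, 0.1] [-0.0, -0.9, 0.1] [-0.0, -1.1, 0.1] [-0.0, -1.1, 0.1] [-0.0, -1.1, 0.1]
```

Total is 982.6° (54.6 mm), with no rise in force yet.

Emit:
step_arm(
  moves=[
    [[0,-0.1,0.05],[0,0,0],0.1],
    [[0,-0.3,0.05],[0,0,0],0.1],
    [[0,-0.4,0.1],[0,0,0],0.1],
    [[0,-0.5,0.1],[0,0,0],0.1],
    [[0,-0.7,0.1],[0,0,0],0.1],
    [[0,-0.8,0.1],[0,0,0],0.1],
    [[0,-0.9,0.1],[0,0,0],0.1],
    [[0,-1.05,0.1],[0,0,0],0.1],
    [[0,-1.05,0.1],[0,0,0],0.1],
    [[0,-1.05,0.1],[0,0,0],0.1],
  ],
)

```text
t: 29.1
tool_pos: [0.4687, -0.0209, 0.1688]
tool_rot: [1.532, 0.959, -1.52]
contact_force: [10.1, -3.0, -0.7]
opening: 0.0185
```

```bash
python3 -c "
from h import *
rows([.4929,.0237],[1.5]*8+[0,0],r=.0506)"
```

```text
t 29.1 pos [ 0.4687 -0.0209  0.1688] r 50.73 ang -118.5 Frad -2.2 Ftan(cw+) -10.3 Fz -0.7 op 0.0185
[-0.0, -0.1, -0.0] [-0.0, -0.3, -0.0] [-0.0, -0.4, -0.1] [-0.0, -0.5, -0.1] [-0.0, -0.7, -0.1] [-0.0, -0.8, -0.1] [-0.0, -0.9, -0.1] [-0.0, -1.0, -0.2] [-0.0, -1.0, -0.2] [-0.0, -1.0, -0.2]
```

Tangential force jumped to 10.3 N and the knob lagged, so the stop is felt. A small confirming push, held, then back off to zero force in the same call.

Emit:
step_arm(
  moves=[
    [[0,-0.15,0],[0,0,0],0.1],
    [[0,-0.25,0],[0,0,0],0.1],
    [[0,-0.3,0],[0,0,0],0.1],
    [[0,-0.3,0],[0,0,0],0.1],
    [[0,-0.3,0],[0,0,0],0.1],
    [[0,-0.3,0],[0,0,0],0.1],
    [[0,-0.3,0],[0,0,0],0.1],
    [[0,-0.3,0],[0,0,0],0.1],
    [[0,-0.3,0],[0,0,0],0.1],
    [[0,-0.3,0],[0,0,0],0.1],
  ],
)

```text
t: 29.93
tool_pos: [0.4677, -0.0203, 0.169]
tool_rot: [1.534, 0.954, -1.515]
contact_force: [11.8, -3.9, -2.9]
opening: 0.0188
```

```bash
python3 -c "
from h import *
rows([.4929,.0237],[-1.5]*5+[0]*5,r=.0506)"
```

```text
t 29.9333 pos [ 0.4677 -0.0203  0.169 ] r 50.69 ang -119.9 Frad -2.6 Ftan(cw+) -12.2 Fz -2.9 op 0.0188
[0.0, 0.1, -0.0] [0.0, 0.3, 0.0] [0.0, 0.4, 0.0] [0.0, 0.5, 0.0] [0.0, 0.7, -0.0] [0.0, 0.7, -0.0] [0.0, 0.7, -0.0] [0.0, 0.7, -0.0] [0.0, 0.7, -0.0] [0.0, 0.7, -0.0]
```

The force rose about 1.9 N over 1.2 mm, so this is the hard stop. Now relaxing the coupling.

Emit:
step_arm(
  moves=[
    [[0,0,0],[0,0,0],0.1],
    [[0,0.1,0],[0,0,0],0.1],
    [[0,0.2,0],[0,0,0],0.1],
    [[0,0.3,0.02],[0,0,0],0.1],
    [[0,0.4,0.02],[0,0,0],0.1],
    [[0,0.5,0.02],[0,0,0],0.1],
    [[0,0.6,0.02],[0,0,0],0.1],
    [[0,0.6,0.02],[0,0,0],0.1],
    [[0,0.6,0.02],[0,0,0],0.1],
    [[0,0.6,0.02],[0,0,0],0.1],
  ],
)

```text
t: 30.77
tool_pos: [0.4727, -0.0228, 0.1687]
tool_rot: [1.534, 0.955, -1.516]
contact_force: [3.2, -0.0, 1.3]
opening: 0.019
```

```bash
python3 -c "
from h import *
status([.4929,.0237]);T=zaxis();print(T[:,0],np.degrees(np.arctan2(T[1,2],T[0,2])));print(ctrl.get_obs()['q'])"
```

```text
t 30.7667 pos [ 0.4727 -0.0228  0.1687] r 50.67 ang -113.5 Frad -1.2 Ftan(cw+) -2.9 Fz 1.3 op 0.019
[ 0.01408677 -0.0035914  -0.99989433] -115.36927999956363
[-2.05189909e-01 -2.71027280e-01  2.04644954e+00 -6.61660802e-04
  1.35164691e+00  1.80854295e+00]
```

Emit:
step_arm(
  moves=[
    [[0,0,0],[0,0,0],0.25],
    [[0,0,0],[0,0,0],0.35],
    [[0,0,0],[0,0,0],0.4],
    [[0,0,0],[0,0,0],0.4],
    [[-1,0,0],[0,0,0],0.4],
    [[-2.5,0,0],[0,0,0],0.4],
    [[-4.5,0,0],[0,0,0],0.5],
    [[-4.5,0,-1],[-7,0,0],0.65],
    [[-4.5,-0.1,-3],[-14,0,0],0.65],
    [[-4.5,-0.2,-5],[-21,0,0],0.65],
  ],
)

```text
t: 31.6
tool_pos: [0.4921, 0.0236, 0.2154]
tool_rot: [1.267, 1.16, -1.252]
contact_force: [0.2, 0.8, -0.3]
opening: 0.0552
```

Run:
```python
from h import *
o=ctrl.get_obs();print(o['t'],o['tool_pos'],o['contact_force'])
print(delta([.4932,.0240,.205],np.radians(-22)))
```

```text
31.6 [0.49213834 0.0235738  0.21539135] [ 0.23152761  0.83038529 -0.31075968]
(array([ 1.04,  0.09, -0.05]), [array([-72.1,   0.7,  -0.7]), array([107.9,  -0.8,  -0.8])])
```

Emit:
step_arm(
  moves=[
    [[0.1,0,0],[-7.1,0,0],0.65],
    [[0.1,0,0],[-14.2,0.1,-0.1],0.65],
    [[0.1,0,0],[-21.3,0.2,-0.2],0.65],
    [[0.1,0.05,0],[-28.4,0.3,-0.3],0.65],
    [[0.1,0.05,0],[-35.5,0.4,-0.4],0.65],
    [[0.1,0.1,0],[-42.6,0.4,-0.4],0.65],
    [[0.1,0.1,0],[-49.7,0.5,-0.5],0.65],
    [[0.1,0.1,-0.05],[-56.8,0.6,-0.6],0.65],
    [[0.1,0.1,-0.05],[-64,0.7,-0.7],0.65],
    [[0.1,0.1,-0.05],[-71,0.7,-0.7],0.65],
  ],
)

```text
t: 32.43
tool_pos: [0.4932, 0.024, 0.2152]
tool_rot: [0.312, 1.548, -0.312]
contact_force: [0.4, 0.2, -0.9]
opening: 0.0557
```

Run:
```python
from h import *
o=ctrl.get_obs();print(o['t'],o['tool_pos'],o['contact_force'],o['q'].round(2))
print(delta([.4932,.0240,.146],np.radians(-22)))
w=cams.get_image('wrist')
for n,z in [('crank_hub',.143),('crank_knob',.154)]:
    for d in finder.tip_of('wrist',n): print(n,np.round(d['at'],1),round(d['conf'],2),at_z(w,d['at'],z).round(4))
cv2.imwrite('pics/w10.png',w['pixels'])
```

```text
32.4333 [0.49321258 0.02395407 0.21519041] [ 0.43849455  0.16126609 -0.94371524] [-0.1  -0.25  1.95 -0.    1.44  0.3 ]
(array([ 6.92,  0.  , -0.  ]), [array([-0.8,  0. ,  0. ]), array([179.2,   0. ,  -0. ])])
crank_hub [278.1 233.5] 0.61 [0.4905 0.0241 0.143 ]
crank_knob [290.2 314.5] 0.9 [ 0.4789 -0.0223  0.154 ]
crank_knob [443.2 178. ] 0.67 [0.5857 0.0224 0.154 ]
```

View pics/w10.png

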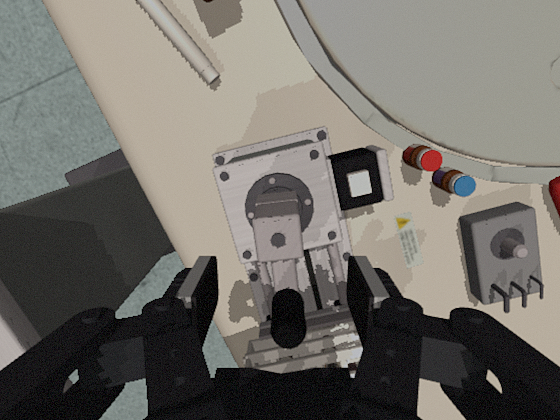

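The wrist view shows the hub seated (dot at 279,239), the handle below it (288,325), and the free post top at (521,252).

Run:
```python
from h import *
w=cams.get_image('wrist')
h=at_z(w,(279,239),.155);k=at_z(w,(288.5,331),.174);print(h,k,np.degrees(np.arctan2(*(k-h)[1::-1])),np.linalg.norm((k-h)[:2]))
print('post top',at_z(w,(521,252),.050))
for d in finder.tip_of('wrist','post_foot'): print(np.round(d['at'],1),round(d['conf'],2),at_z(w,d['at'],.028).round(4))
g=cv2.cvtColor(w['pixels'],cv2.COLOR_BGR2GRAY)
l=cv2.createLineSegmentDetector().detect(g[205:300,240:310])[0][:,0]
for s in l:
    if np.hypot(s[2]-s[0],s[3]-s[1])>20:
        a,b=at_z(w,s[:2]+[240,205],.15),at_z(w,s[2:]+[240,205],.15);print((s+[240,205]*2).round(),np.degrees(np.arctan2(*(b-a)[1::-1])).round(1)%90)
print(delta([.4938,.0240,.146],np.radians(-22)))
```

```text
[0.49156244 0.02482048 0.155     ] [ 0.47828507 -0.01922431  0.174     ] -106.77551398997583 0.04600252103946915
post top [ 0.66691716 -0.10566667  0.05      ]
[507.4 240.3] 0.68 [ 0.669  -0.1035  0.028 ]
[413.9 155.2] 0.61 [0.6123 0.0075 0.028 ]
[308. 273. 300. 242.] 81.8
[255. 239. 246. 216.] 85.2
[300. 241. 298. 205.] 71.5
[297. 265. 300. 289.] 74.2
[296. 214. 253. 219.] 74.0
[261. 261. 299. 256.] 74.0
[255. 234. 260. 265.] 72.9
(array([6.87, 0.02, 0.06]), [array([-1.3,  0. ,  0. ]), array([178.7,   0. ,  -0. ])])
```

Emit:
step_arm(
  moves=[
    [[0.8,0,0],[-2,0,0],0.65],
    [[2,0,0],[-4,0,0],0.65],
    [[3.5,0,0],[-5.8,0,0],0.65],
    [[5,0,0],[-5.8,0,0],0.65],
    [[6.2,0,0],[-5.8,0,0],0.65],
    [[6.9,0,0],[-5.8,0,0],0.65],
    [[6.9,0,0],[-5.8,0,0],0.65],
    [[6.9,0,0],[-5.8,0,0],0.65],
    [[6.9,0,0],[-5.8,0,0],0.5],
    [[6.9,0,0],[-5.8,0,0],0.4],
  ],
)

```text
t: 33.52
tool_pos: [0.494, 0.0239, 0.147]
tool_rot: [0.239, 1.555, -0.239]
contact_force: [-0.3, -0.6, 0.4]
opening: 0.0345
```

Emit:
step_arm(
  moves=[
    [[0,0,0],[0,0,0],0.33],
    [[0,0,0],[0,0,0],0.1],
    [[0,0,0],[0,0,0],0.1],
    [[0,0,0],[0,0,0],0.1],
    [[0,0,0],[0,0,0],0.1],
    [[0,0,0],[0,0,0],0.1],
    [[0,0,0],[0,0,0],0.1],
    [[0,0,0],[0,0,0],0.1],
    [[0,0,0],[0,0,0],0.1],
    [[0,0,0],[0,0,0],0.1],
  ],
  grip_force=70,
)

```text
t: 34.35
tool_pos: [0.4924, 0.0244, 0.1478]
tool_rot: [0.239, 1.56, -0.239]
contact_force: [-7.9, 1.9, 5.9]
opening: 0.0261
```

Run:
```python
from h import *
o=ctrl.get_obs();print({k:np.round(v,3) for k,v in o.items()})
T=zaxis();print('yaw',np.degrees(np.arctan2(T[1,2],T[0,2])),T[:,0].round(3))
```

```text
{'t': np.float64(34.35), 'q': array([-0.102, -0.183,  2.01 ,  0.   ,  1.318,  0.203]), 'dq': array([-0.001,  0.   , -0.001, -0.002, -0.001, -0.002]), 'effort': array([ -1.1  , -24.96 , -35.946,  -0.232,  -2.413,   0.076]), 'tool_pos': array([0.492, 0.024, 0.148]), 'tool_rot': array([ 0.239,  1.56 , -0.239]), 'contact_force': array([-7.949,  1.86 ,  5.904]), 'wrist_torque': array([0.418, 1.523, 0.135]), 'opening': np.float64(0.026)}
yaw -17.450245090559925 [-0.003  0.001 -1.   ]
```

Run:
```python
from h import *
w=cams.get_image('wrist');o=ctrl.get_obs();T=R.from_rotvec(o['tool_rot'])
cv2.imwrite('pics/w11.png',w['pixels'])
# camera in tool frame is fixed: use present camera/tool for both pictures
def toolpt(px,dx):  # point dx m behind (above) TCP along -tool x
    p,d=ray(w,px);p=T.inv().apply(p-o['tool_pos']);d=T.inv().apply(d);return (p+d*((-dx-p[0])/d[0]))*1000
for n,px,dx in (('w4',(282,307),.0104),('w11',(282,300),.0072)):
    g=cv2.cvtColor(cv2.imread(f'pics/{n}.png'),cv2.COLOR_BGR2GRAY).astype(float)
    x0,y0=px[0]-14,px[1]-25;s=cv2.GaussianBlur(g[y0:y0+45,x0:x0+28],(0,0),1)
    print(n,'local min',[(x0+b,y0+a,round(s[a,b])) for a in range(2,43) for b in range(2,26) if s[a,b]==s[a-2:a+3,b-2:b+3].min()])
    print(n,toolpt(px,dx).round(1), 'px/mm',(toolpt((px[0],px[1]+1),dx)-toolpt(px,dx)).round(2))
```

```text
w4 local min [(279, 289, 95), (283, 289, 95), (274, 291, 95), (289, 291, 94), (293, 291, 94), (283, 299, 33), (277, 300, 33), (278, 306, 44), (274, 312, 44), (279, 312, 43), (286, 315, 44), (292, 320, 97), (277, 323, 95), (288, 323, 96)]
w4 [-10.4  -0.4  -0.1] px/mm [ 0.   -0.41  0.  ]
w11 local min [(273, 281, 130), (280, 281, 131), (281, 293, 54), (276, 295, 56), (280, 300, 71), (280, 303, 71), (285, 303, 72), (280, 309, 70), (278, 316, 143), (290, 316, 145)]
w11 [-7.2  0.7 -0.1] px/mm [ 0.   -0.42  0.  ]
```

Emit:
step_arm(
  moves=[
    [[-0.4,0,0],[0,0,0],0.1],
    [[-1,0,0],[0,0,0],0.1],
    [[-1.8,0,0],[0,0,0],0.1],
    [[-2.8,0,0],[0,0,0],0.1],
    [[-4.5,0,0],[0,0,0],0.1],
    [[-7,0,0],[0,0,0],0.1],
    [[-7.5,0,0.5],[7,0,0],0.1],
    [[-7.5,0,1.5],[14,0,0],0.1],
    [[-7.5,0,3],[21,0,0],0.1],
    [[-7.5,0,5],[28,0,0],0.1],
  ],
)

```text
t: 35.23
tool_pos: [0.5407, 0.0095, 0.2245]
tool_rot: [0.625, 1.481, -0.624]
contact_force: [-0.1, -0.5, -3.2]
opening: 0.0255
```

Run:
```python
from h import *
o=ctrl.get_obs();print({k:np.round(v,3) for k,v in o.items() if k in('t','tool_pos','contact_force','opening','q')})
print(delta([.6700,-.1058,.16],np.radians(-80.5)))
```

```text
{'t': np.float64(35.233), 'q': array([-1.200e-01, -1.330e-01,  1.833e+00,  1.000e-03,  1.443e+00,
        6.780e-01]), 'tool_pos': array([0.541, 0.01 , 0.224]), 'contact_force': array([-0.073, -0.535, -3.196]), 'opening': np.float64(0.026)}
(array([ 6.42,  1.22, 17.29]), [array([34.7, -0.1,  0. ]), array([-1.453e+02, -1.000e-01, -1.000e-01])])
```

Emit:
step_arm(
  moves=[
    [[0,0.2,2],[5,0,0],0.1],
    [[0,0.4,4.5],[10,0,0],0.1],
    [[0,0.6,7.5],[16,0,0],0.1],
    [[0,0.8,10.5],[22,0,0],0.1],
    [[0.5,1,13.5],[28,0,0],0.1],
    [[1.5,1.2,16],[34.7,0,0],0.1],
    [[2.5,1.2,17.3],[34.7,0,0],0.1],
    [[4,1.2,17.3],[34.7,0,0],0.1],
    [[6,1.2,17.3],[34.7,0,0],0.1],
    [[6.4,1.2,17.3],[34.7,0,0],0.1],
  ],
)

```text
t: 36.07
tool_pos: [0.6675, -0.1052, 0.156]
tool_rot: [1.085, 1.292, -1.09]
contact_force: [-2.3, -0.2, -5.1]
opening: 0.0256
```

Run:
```python
from h import *
o=ctrl.get_obs();print({k:np.round(v,4) for k,v in o.items() if k in('t','tool_pos','contact_force','opening','q')})
print(delta([.6700,-.1058,.112],np.radians(-80.5)))
for c in ('top',):
    im=cams.get_image(c)
    for n in ('carriage_face','buffer_face'):
        print(n,[np.round(at_z(im,d['at'],.035),4) for d in finder.tip_of(c,n)])
```

```text
{'t': np.float64(36.0667), 'q': array([-2.6660e-01,  2.4250e-01,  1.5604e+00,  8.0000e-04,  1.3474e+00,
        1.1376e+00]), 'tool_pos': array([ 0.6675, -0.1052,  0.156 ]), 'contact_force': array([-2.2894, -0.1538, -5.1065]), 'opening': np.float64(0.0256)}
(array([4.4 , 0.27, 0.12]), [array([ 0. , -0.3,  0.4]), array([-180. ,   -0.7,   -0.4])])
carriage_face [array([ 0.4625, -0.1706,  0.035 ])]
buffer_face [array([ 0.4581, -0.1679,  0.035 ]), array([ 0.6456, -0.122 ,  0.035 ])]
```

Emit:
step_arm(
  moves=[
    [[1,0.27,0.1],[0,-0.2,0.2],0.1],
    [[2,0.27,0.1],[0,-0.3,0.4],0.1],
    [[3,0.27,0.1],[0,-0.3,0.4],0.1],
    [[4,0.27,0.1],[0,-0.3,0.4],0.1],
    [[4.6,0.27,0.1],[0,-0.3,0.4],0.1],
    [[4.8,0.27,0.1],[0,-0.3,0.4],0.1],
    [[4.8,0.27,0.1],[0,-0.3,0.4],0.1],
    [[4.8,0.27,0.1],[0,-0.3,0.4],0.1],
    [[4.8,0.27,0.1],[0,-0.3,0.4],0.1],
    [[4.8,0.27,0.1],[0,-0.3,0.4],0.1],
  ],
)

```text
t: 37.05
tool_pos: [0.6725, -0.106, 0.1129]
tool_rot: [1.086, 1.276, -1.083]
contact_force: [-0.8, -0.1, -3.5]
opening: 0.0258
```

Run:
```python
from h import *
o=ctrl.get_obs();print({k:np.round(v,4) for k,v in o.items() if k in('t','tool_pos','contact_force','opening')})
print(delta([.6700,-.1058,.0808],np.radians(-80.5)))
```

```text
{'t': np.float64(37.05), 'tool_pos': array([ 0.6725, -0.106 ,  0.1129]), 'contact_force': array([-0.8374, -0.0544, -3.5118]), 'opening': np.float64(0.0258)}
(array([ 3.21, -0.26, -0.07]), [array([ 0.1,  0.2, -0.3]), array([-179.9,    0.5,    0.4])])
```

Emit:
step_arm(
  moves=[
    [[0.2,-0.25,-0.05],[0,0.2,-0.3],0.1],
    [[0.4,-0.25,-0.05],[0,0.2,-0.3],0.1],
    [[0.6,-0.25,-0.05],[0,0.2,-0.3],0.1],
    [[0.7,-0.25,-0.05],[0,0.2,-0.3],0.1],
    [[0.7,-0.25,-0.05],[0,0.2,-0.3],0.1],
    [[0.7,-0.25,-0.05],[0,0.2,-0.3],0.1],
    [[0.7,-0.25,-0.05],[0,0.2,-0.3],0.1],
    [[0.7,-0.25,-0.05],[0,0.2,-0.3],0.1],
    [[0.7,-0.25,-0.05],[0,0.2,-0.3],0.1],
    [[0.7,-0.25,-0.05],[0,0.2,-0.3],0.1],
  ],
)

```text
t: 37.88
tool_pos: [0.6701, -0.1059, 0.106]
tool_rot: [1.085, 1.282, -1.085]
contact_force: [-1.0, 0.7, -3.6]
opening: 0.0264
```

Run:
```python
from h import *
o=ctrl.get_obs();print({k:np.round(v,4) for k,v in o.items() if k in('t','tool_pos','contact_force','opening','dq')})
print(delta([.6700,-.1058,.0808],np.radians(-80.5)))
```

```text
{'t': np.float64(37.8833), 'dq': array([ 0.0018, -0.0014,  0.0013, -0.0001,  0.0016, -0.0001]), 'tool_pos': array([ 0.6701, -0.1059,  0.106 ]), 'contact_force': array([-0.9882,  0.662 , -3.5845]), 'opening': np.float64(0.0264)}
(array([ 2.52, -0.01, -0.02]), [array([ 0.1,  0. , -0.1]), array([-1.799e+02,  1.000e-01,  1.000e-01])])
```

Aligned over the post. I'll lower 10 mm and check the force.

Emit:
step_arm(
  moves=[
    [[0.15,0,0],[0,0,0],0.1],
    [[0.3,0,0],[0,0,0],0.1],
    [[0.4,0,0],[0,0,0],0.1],
    [[0.5,0,0],[0,0,0],0.1],
    [[0.6,0,0],[0,0,0],0.1],
    [[0.7,0,0],[0,0,0],0.1],
    [[0.8,0,0],[0,0,0],0.1],
    [[0.8,0,0],[0,0,0],0.1],
    [[0.8,0,0],[0,0,0],0.1],
    [[0.8,0,0],[0,0,0],0.1],
  ],
)

```text
t: 38.72
tool_pos: [0.6701, -0.106, 0.098]
tool_rot: [1.085, 1.282, -1.085]
contact_force: [0.1, 0.4, -3.1]
opening: 0.0262
```

It is entering the post without contact. Lowering the rest.

Emit:
step_arm(
  moves=[
    [[0.3,0,0],[0,0,0],0.1],
    [[0.6,0,0],[0,0,0],0.1],
    [[0.9,0,0],[0,0,0],0.1],
    [[1.2,0,0],[0,0,0],0.1],
    [[1.4,0,0],[0,0,0],0.1],
    [[1.55,0,0],[0,0,0],0.1],
    [[1.65,0,0],[0,0,0],0.1],
    [[1.7,0,0],[0,0,0],0.1],
    [[1.75,0,0],[0,0,0],0.1],
    [[1.75,0,0],[0,0,0],0.1],
  ],
)

```text
t: 39.55
tool_pos: [0.6701, -0.106, 0.081]
tool_rot: [1.085, 1.282, -1.085]
contact_force: [-1.6, 0.5, 0.7]
opening: 0.0257
```

Emit:
step_arm(
  moves=[
    [[0.05,0,0],[0,0,0],0.2],
    [[0.05,0,0],[0,0,0],0.4],
    [[0.05,0,0],[0,0,0],0.55],
    [[0.05,0,0],[0,0,0],0.55],
    [[-1,0,0],[0,0,0],0.55],
    [[-3,0,0],[0,0,0],0.55],
    [[-4.5,0,0],[0,0,0],0.4],
    [[-4.5,0,0],[0,0,0],0.1],
    [[-4.5,0,0],[0,0,0],0],
    [[-4.5,0,0],[0,0,0],0],
  ],
)

```text
t: 40.38
tool_pos: [0.67, -0.1059, 0.126]
tool_rot: [1.085, 1.282, -1.085]
contact_force: [0.4, -0.4, -0.2]
opening: 0.0004
```

Emit:
step_arm(
  moves=[
    [[0.6,0,0],[0,0,0],0],
    [[1.2,0,0],[0,0,0],0],
    [[1.6,0,0],[0,0,0],0],
    [[1.8,0,0],[0,0,0],0],
    [[1.9,0,0],[0,0,0],0],
    [[2,0,0],[0,0,0],0],
    [[2.1,0,0],[0,0,0],0],
    [[2.15,0,0],[0,0,0],0],
    [[2.15,0,0],[0,0,0],0],
    [[2.15,0,0],[0,0,0],0],
  ],
)

```text
t: 41.22
tool_pos: [0.6704, -0.106, 0.1051]
tool_rot: [1.085, 1.281, -1.085]
contact_force: [-0.8, 0.3, 1.6]
opening: 0.0003
```

Contact is at TCP 0.1051, so the tips and hub top are at 0.088: fully down. Retreating and making a last check.

Emit:
step_arm(
  moves=[
    [[-1,0,0],[0,0,0],0],
    [[-3,0,0],[0,0,0],0],
    [[-6,0,0],[0,0,0],0],
    [[-9,0,0],[0,0,0],0],
    [[-11,-1,0],[0,0,0],0],
    [[-12,-3,0],[0,0,0],0],
    [[-12,-5,0],[0,0,0],0],
    [[-12,-5,0],[0,0,0],0],
    [[-12,-5,0],[0,0,0],0],
    [[-12,-5,0],[0,0,0],0],
  ],
)

```text
t: 42.05
tool_pos: [0.621, -0.1142, 0.2251]
tool_rot: [1.086, 1.281, -1.084]
contact_force: [0.1, -0.5, -0.1]
opening: 0.0002
```

Run:
```python
from h import *
o=ctrl.get_obs();print(o['t'],o['tool_pos'],o['contact_force'])
w=cams.get_image('wrist')['pixels'];t=cams.get_image('side')['pixels']
cv2.imwrite('pics/fin.png',np.hstack([cv2.resize(w[60:300,60:380],(400,300)),cv2.resize(t[140:380,160:460],(375,300))]))
```

```text
42.05 [ 0.62102848 -0.11416031  0.22511829] [ 0.05461864 -0.47120325 -0.08419001]
```

View pics/fin.png

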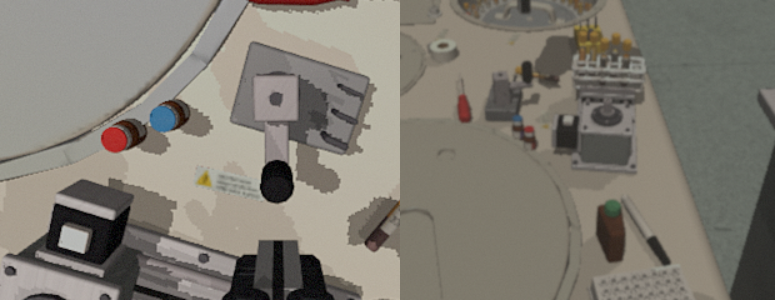

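The crank stands upright on the grey block's post (left panel, 275,97). Both vials and the bottle stand as before, and the gripper is clear.

```bash
python3 -c "
from station import ctrl
print(ctrl.finish_job())"
```

```text
the job is handed in; nothing more can be done
None
```

The job is done and handed in at about 42 s of the 72 s allowed; the hand-in gave no verdict. I fitted the crank on the square and wound it about 993° clockwise by its handle until the stop was felt. Then I relaxed the drive, lifted the crank off and put it back on the grey block's post.

- **Crank on the shaft:** the hub top was at z = 0.155 when I tapped it with the shut fingertips, so it was fully down before winding. I did not tap it again while it was wound.
- **Winding:** handle force stayed at about 3–6 N, then rose to 10 N and 12 N at the stop (limit about 20 N). The last push added roughly 2 N over 1.2 mm, as expected at the hard stop.
- **Carriage:** 993° is about 55 mm of travel, which matches the gap first measured. The last top-camera reading put the carriage face at the buffers to within its few millimetres of error, so the final half millimetre rests on the felt stop.
- **Crank back on its post:** the hub top was at z = 0.088 when tapped, so it is fully down. It is released and the arm is clear.
- **Vials and bottle:** they look unmoved in the last picture. I judged that by eye and did not measure it.

**Disagreements:**
- The camera placed the shaft about 2 mm off from where the crank went on.
- Its reading of the crank heading before the second grip differed by about 5° from the handle position. I gripped at the camera's heading, and that grip held.

I viewed 14 pictures, four over the budget of 10.

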